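Preheat the core pins

ROBOT

A 6-joint arm with a two-finger parallel gripper is mounted at the origin on the work surface. World frame = base frame: x ahead of the robot, y to its left, z up, the work surface at z = 0. Lengths are in m, angles in rad, forces in N, time in s.
With the tool pointing down it reaches from about 0.3 to 0.875 m from the base axis. Payload 6.4 kg.
Tool frame: the origin (TCP) lies between the finger pads; the fingertips stand 8 mm ahead of it and the grasp point (between the pads) lies 11 mm behind it; z points along the fingers, y is the direction in which the jaws open and shut (so a half turn about z gives the same grasp; the last joint's range is limited). The gripper opens to 85 mm and grips with 20 to 120 N. Pads are 22 mm wide; open, the fingers measure 114 mm over their backs; the gripper's body (76 mm by 85 mm) begins 54 mm behind the grasp point. The pads swing forward as they close: fully open they stand 13 mm farther back than shut.
Start: joints at [-1.447, 0.181, 1.607, -0, 1.354, -0.206], TCP at [0.186, -0.544, 0.239] pointing down, gripper open.
Joint ranges: [-2.99, 2.99], [-0.89, 2.07], [0.3, 2.58], [-1.14, 4.28], [0, 2.63], [-3.12, 3.12]. Speed limits (rad/s): [2.57, 2.57, 3.01, 3.14, 3.14, 3.14].

INTERFACE

Orientations are given as a unit quaternion [w, x, y, z].
In Python, from bench import monitor, viewer, workorder, spotter gives the robot as it stands. The module is installed in compiled form; this text tells all that it offers.
- The arm moves only by the tool move_arm, never from a script. Its argument "motion" is a list of rows, each a list of 3 entries, a list of its own where there are three numbers: the shift along the tool's x, y, z in units of 60 mm (1.0 is 60 mm), then the turn, a rotation vector about the tool's x, y, z in units of 8 degrees (1.0 is 8 degrees), then the opening in per cent of the stroke, from 0 (shut) to 100 (fully open). In form: [[[dx, dy, dz], [rx, ry, rz], grip], ...]. A call has 1 to 10 rows; each row is the pose to reach, as a shift and turn from the pose commanded when the call began, along the tool's axes at that moment; what a row does not reach only later rows make up. A row lasts 1/8 s, in which the tool goes at most 62.5 mm and 10.7 degrees, less where a joint would pass 70% of its speed; a pose out of reach is approached as far as the arm can. A call with a gripper value outside its range is refused whole. The fingers move at their own pace and stop on an object; the grip force is fixed at half the most. Time passes only in rows, so rows that repeat a pose let the fingers close. It gives the time, the measured TCP pose, the force and the opening at its end, in the units of the state.
- monitor.get_obs(): the state, without advancing time (a new reading comes with each control period).
- viewer.camera(name): name is "scene" or "top" or "wrist"; returns the picture (420x560x3 uint8, blue, green, red); there is no depth.
- viewer.calibration(name): a dict with "fovy" (degrees; the focal length in pixels is half the picture's height over the tangent of half this angle, whatever the lens; pixels are square), "cx", "cy" (the principal point, pixels), "extrinsics" (4x4, takes a point from camera to world coordinates). Camera axes: x right, y down, z forward; pixel columns grow to the right and rows downward; lengths in m; the calibration is good to about 2 mm. A picture is of the moment at which its call begins: read the wrist's pose just before it. calibration takes no time and is no camera call; for the wrist camera it gives the pose at the moment of the call.
- workorder.hand_in(): hands the job in, once; it reports no verdict.
Trained networks look in the newest picture that a camera, given by its name, has taken for a name from the list of things; names that differ only in an ending like _2 or _b are one class to them, and where a whole thing is asked for, a point or a joint stands for the part that bears it (a point fixed in the world has none). Each returns a list of dicts, best first, with "score" (0 to 1); they miss things now and then, are a little off and sometimes report something else, mostly with a low value. They report only what shows in the picture. A call takes as long as a camera call. They do not tell look-alikes from the thing itself.
- spotter.search_frame(camera, name): "centre" ([column, row] as shares, 0 to 1, of the picture: columns of its width, rows of its height, amid what is visible of it).
- spotter.outline_of(camera, name): "region" (420x560 bool, what is visible of it) and "centre" ([column, row] as shares, 0 to 1, of the picture: columns of its width, rows of its height, amid what is visible of it).
The state is a dict: "time_s": time; "q": joint angles; "dq": joint speeds; "joint_efforts": joint torques, N m; "eef_pos": TCP position; "eef_rot": TCP orientation; "wrist_force": force on the tool from outside, world axes, zero at the start; "torque": the same for the moment, N m; "opening": opening from 0.0 (shut) to 1.0 (fully open).
Only numpy, scipy, OpenCV 4.12 (cv2) and the standard library are available. Lean on these libraries where they do the work, as an engineer would, in place of code of your own. Each camera call takes 0.05 s, during which the arm holds its last target. There are 200 camera calls.

TASK

Get the core pins heating for the next moulding run: take the insulating cover off the heating block and lay it flat on the middle of the cork mat, then stand every core pin lying on the bench in a well of the block, one to a well, head up and fully home. Once all the pins are in, press the start button fully down and let it spring back up; leave the other things on the bench where they are.

Things in the scene. Friction and masses are not known exactly. Their poses are not given: they have to be found in the camera images.
- heater: Heating block, bolted down: housing 190 (x) by 266 mm (y), origin at the centre of its underside. At the back a bare aluminium bar 66 by 236 mm, top 95 mm above the bench (blue housing around it 80 mm), with five wells in a row along y. In front (-x side, towards the robot) a low grey console, top at 55 mm, with a display and the start button.
- well0 (a point): Centre of the mouth of well 0, on the bar's top, at x = 38 mm, y = -96 mm, z = 95 mm in the heater's frame. Round well, 17 mm diameter with a 2 mm chamfer, 55 mm deep (floor 40 mm above the bench); wells are 48 mm apart.
- well1 (a point): Centre of the mouth of well 1, on the bar's top, at x = 38 mm, y = -48 mm, z = 95 mm in the heater's frame. Round well, 17 mm diameter with a 2 mm chamfer, 55 mm deep (floor 40 mm above the bench); wells are 48 mm apart.
- well2 (a point): Centre of the mouth of well 2, on the bar's top, at x = 38 mm, y = 0 mm, z = 95 mm in the heater's frame. Round well, 17 mm diameter with a 2 mm chamfer, 55 mm deep (floor 40 mm above the bench); wells are 48 mm apart.
- well3 (a point): Centre of the mouth of well 3, on the bar's top, at x = 38 mm, y = 48 mm, z = 95 mm in the heater's frame. Round well, 17 mm diameter with a 2 mm chamfer, 55 mm deep (floor 40 mm above the bench); wells are 48 mm apart.
- well4 (a point): Centre of the mouth of well 4, on the bar's top, at x = 38 mm, y = 96 mm, z = 95 mm in the heater's frame. Round well, 17 mm diameter with a 2 mm chamfer, 55 mm deep (floor 40 mm above the bench); wells are 48 mm apart.
- start (a joint): Start button of the heater, a black spring push button 28 mm across in a steel ring, on the console; travel in m: 0 = up, 0.006 = fully down. Pressed straight down; fully down takes about 5 N; it springs back.
- start_top (a point): Centre of the start button's top face, at x = -57 mm, y = -70 mm, z = 73 mm in the heater's frame when up.
- cover: Grey insulating cover that lies loose over the wells at the start: plate 70 mm (x) by 240 mm (y) by 10 mm, about 0.16 kg, with a black round knob in the middle, 28 mm diameter, from 18 to 42 mm above the plate's underside. Origin at the centre of its underside, z up through the knob.
- mat: Cork mat fixed on the bench, 280 mm (x) by 140 mm (y) by 6 mm thick, origin at the centre of its underside; the parking place for the cover.
- pin0: Steel core pin, 140 mm long, 0.17 kg: square head 20 x 20 x 10 mm at its +x end, round shank 14 mm thick and 100 mm long, then a core end 30 mm long that tapers from 14 to 5 mm at the foot (-x end). Origin on the axis, 70 mm from either end; x runs to the head. Lies on the bench at the start, axis 8 mm up at its middle; home in a well its origin is 110 mm up. 3 to 5 pins are present (None = absent).
- pin1: Steel core pin, 140 mm long, 0.17 kg: square head 20 x 20 x 10 mm at its +x end, round shank 14 mm thick and 100 mm long, then a core end 30 mm long that tapers from 14 to 5 mm at the foot (-x end). Origin on the axis, 70 mm from either end; x runs to the head. Lies on the bench at the start, axis 8 mm up at its middle; home in a well its origin is 110 mm up. 3 to 5 pins are present (None = absent).
- pin2: Steel core pin, 140 mm long, 0.17 kg: square head 20 x 20 x 10 mm at its +x end, round shank 14 mm thick and 100 mm long, then a core end 30 mm long that tapers from 14 to 5 mm at the foot (-x end). Origin on the axis, 70 mm from either end; x runs to the head. Lies on the bench at the start, axis 8 mm up at its middle; home in a well its origin is 110 mm up. 3 to 5 pins are present (None = absent).
- pin3: Steel core pin, 140 mm long, 0.17 kg: square head 20 x 20 x 10 mm at its +x end, round shank 14 mm thick and 100 mm long, then a core end 30 mm long that tapers from 14 to 5 mm at the foot (-x end). Origin on the axis, 70 mm from either end; x runs to the head. Lies on the bench at the start, axis 8 mm up at its middle; home in a well its origin is 110 mm up. 3 to 5 pins are present (None = absent).
- pin4: Steel core pin, 140 mm long, 0.17 kg: square head 20 x 20 x 10 mm at its +x end, round shank 14 mm thick and 100 mm long, then a core end 30 mm long that tapers from 14 to 5 mm at the foot (-x end). Origin on the axis, 70 mm from either end; x runs to the head. Lies on the bench at the start, axis 8 mm up at its middle; home in a well its origin is 110 mm up. 3 to 5 pins are present (None = absent).
- screwdriver: Bystander: black-handled screwdriver lying on the bench, 150 mm long, handle 26 mm thick, origin under its middle.
- hexkey: Bystander: dark hex key lying on the bench, 120 by 30 mm, 8 mm thick, origin under the middle of its long leg.
- mould_a: Bystander: aluminium mould half with four guide pegs, 70 by 90 by 30 mm (pegs 10 mm more), origin at the centre of its underside.
- mould_b: Bystander: aluminium mould half, 70 by 90 by 30 mm, origin at the centre of its underside.
- caliper: Bystander: caliper lying flat, 200 mm long, 12 mm thick, origin under the middle of its beam.
- spray: Bystander: spray can 54 mm diameter, 170 mm tall, origin at the centre of its underside.
Not all that is in view belongs to the job. What is shaped like the pin0 but yellow is not meant.

How it is judged:
By the outcome, as a careful person would: the job done as asked, in the order asked, and still so for the second after the job is handed in, with the robot touching nothing.
Of pin0, pin1, pin2, pin3, pin4 only 3 to 5 are there at a start; the rules pass over those that are not, and their reading is None.
At some moment in a run one of pin0, pin1, pin2, pin3, pin4 may be knocked a few centimetres aside while the robot is not near it.
Once in a run the grip may slacken for a moment while it holds something.
It also fails if it takes over 210 s, if anything falls off the work surface, if the arm or the gripper's body presses on something with over 40 N, if the wrist force passes 120 N, or if a joint passes its speed limit or range.

## Working session

There is one attempt and no reset: what is moved stays moved. The work goes in short steps, Python scripts to look and compute and a tool call to move; the robot and the scene stay as the last step left them, time stands still between calls to the robot, and variables do not carry over. Pictures are saved under pics/ and viewed, about 12 in all and at most 16, crops included, and the job is handed in when it is done.

Besides the shell and the picture viewer there is one more tool, called after "Request:" in YAML: its name, and indented under it one key for each argument. move_arm: Moves the arm, as the interface text tells. Its arguments: {"type":"object","properties":{"motion":{"type":"array","items":{"type":"array"}}},"required":["motion"]}

```bash
mkdir -p pics
cat > h.py <<'E'
import numpy as np, cv2
from bench import monitor, viewer, workorder, spotter
from scipy.spatial.transform import Rotation as R
def cam(n,fn=None):
    im=viewer.camera(n)
    if fn: cv2.imwrite('pics/'+fn,im)
    return im
def K(n):
    c=viewer.calibration(n); f=210/np.tan(np.radians(c['fovy']/2)); return f,c['cx'],c['cy'],np.array(c['extrinsics'])
def unproj(n,uv,z,k=None):
    f,cx,cy,T=k or K(n); uv=np.atleast_2d(uv).astype(float)
    d=np.c_[(uv[:,0]-cx)/f,(uv[:,1]-cy)/f,np.ones(len(uv))]@T[:3,:3].T
    o=T[:3,3]; s=(z-o[2])/d[:,2]; return o+d*s[:,None]
def proj(n,p,k=None):
    f,cx,cy,T=k or K(n); p=np.atleast_2d(p); c=(p-T[:3,3])@T[:3,:3]
    return np.c_[cx+f*c[:,0]/c[:,2],cy+f*c[:,1]/c[:,2]]
def st():
    o=monitor.get_obs(); q=o['eef_rot']; r=R.from_quat([q[1],q[2],q[3],q[0]])
    return o,np.array(o['eef_pos']),r
E
python3 - <<'E'
from h import *
np.set_printoptions(precision=4,suppress=True)
o,p,r=st(); print(o); print(r.as_matrix())
for n in('top','scene'):
    cam(n,n+'0.png'); print(n,K(n))
for n in ['pin0','cover','mat','heater','screwdriver','hexkey','caliper','spray','mould_a']:
    for d in spotter.outline_of('top',n):
        m=d['region']; ys,xs=np.nonzero(m)
        print(n,round(d['score'],2),np.array(d['centre'])*[560,420],m.sum(),cv2.minAreaRect(np.c_[xs,ys].astype(np.float32)))
E
```

```text
{'time_s': 0.0, 'q': array([-1.4473,  0.1815,  1.608 ,  0.    ,  1.3538, -0.2063]), 'dq': array([ 0.0019,  0.0002,  0.0003, -0.0005, -0.0007, -0.0011]), 'joint_efforts': array([ -0.0009, -44.4875, -35.1337,  -0.0003,   0.0093,  -0.    ]), 'eef_pos': array([ 0.1862, -0.5435,  0.2384]), 'eef_rot': array([-0.0009,  0.9864,  0.1642,  0.    ]), 'wrist_force': array([-0.1786, -0.2589, -0.7452]), 'torque': array([ 0.0327, -0.0113,  0.0171]), 'opening': 1.0007515807642116}
[[ 0.9461  0.3239 -0.0002]
 [ 0.3239 -0.9461  0.0017]
 [ 0.0004 -0.0017 -1.    ]]
top (np.float64(500.02376873449106), 277.2264394114942, 213.7235044163471, array([[ 0.0022, -0.9844,  0.1759,  0.3924],
       [-0.9999, -0.0004,  0.0107, -0.0157],
       [-0.0104, -0.1759, -0.9843,  1.2304],
       [ 0.    ,  0.    ,  0.    ,  1.    ]]))
scene (np.float64(386.50062963436704), 279.78545995429204, 211.9627224518059, array([[-0.6469,  0.5288, -0.5495,  1.0656],
       [ 0.7626,  0.456 , -0.4588,  0.4063],
       [ 0.008 , -0.7159, -0.6982,  0.6762],
       [ 0.    ,  0.    ,  0.    ,  1.    ]]))
pin0 0.9 [372.792 246.414] 328 
[... 1702 characters left out ...]
 (82.0, 113.0), 90.0)
caliper 0.64 [147.392 268.086] 6585 ((145.37551879882812, 265.97412109375), (114.89576721191406, 59.31021499633789), 75.17352294921875)
spray 0.6 [105.   178.29] 1082 ((106.70731353759766, 177.36585998535156), (50.2879524230957, 24.987802505493164), 38.65980529785156)
spray 0.46 [374.472 285.096] 301 ((371.7375183105469, 281.8348388671875), (55.63003158569336, 7.264865875244141), 19.653825759887695)
mould_a 0.96 [307.216 143.01 ] 1108 ((308.20001220703125, 141.09999084472656), (30.674091339111328, 37.63109588623047), 71.56504821777344)
mould_a 0.75 [247.184 133.392] 1064 ((249.94618225097656, 134.9307861328125), (36.3421745300293, 29.892372131347656), 7.125016689300537)
```

View pics/top0.png

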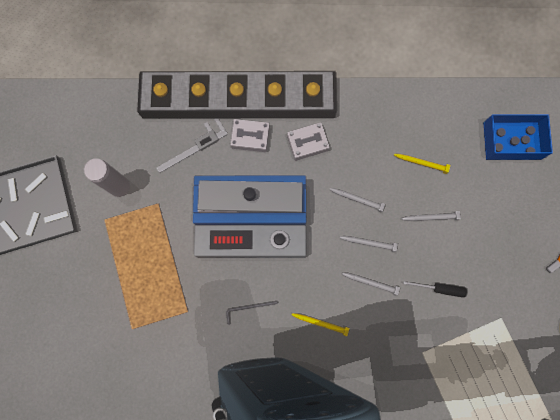

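View pics/scene0.png

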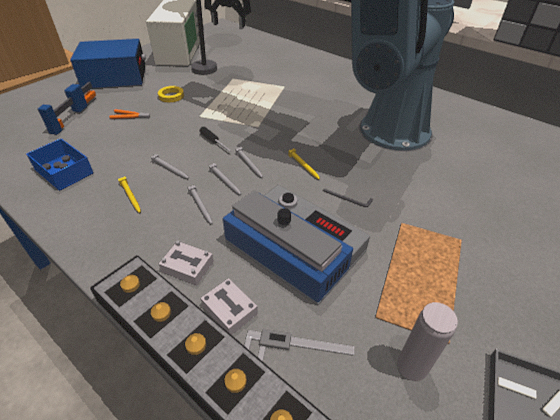

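The top view shows four steel pins at (357,199), (369,243), (371,281) and (431,216), plus two yellow decoys at (421,162) and (320,322). All the pin heads point right (-y). The heater is at (250,216) with the cover on, and the mat is at (146,266).

```bash
cat >> h.py <<'E'
def pins(n='top',k=None,z=0.008):
    "steel pins on bench: list of (origin xy, heading of +x (head) rad, len)"
    k=k or K(n); out=[]
    im=cam(n)
    for d in spotter.outline_of(n,'pin0'):
        m=d['region']; ys,xs=np.nonzero(m)
        if len(xs)<100: continue
        sat=np.median(cv2.cvtColor(im,cv2.COLOR_BGR2HSV)[ys,xs,1])
        P=unproj(n,np.c_[xs,ys],z,k)[:,:2]; c=P.mean(0); a=np.linalg.svd(P-c,full_matrices=False)[2][0]
        s=(P-c)@a; w=(P-c)@[-a[1],a[0]]
        lo,hi=np.percentile(s,[0.5,99.5])
        if np.ptp(w[s>hi-.012])<np.ptp(w[s<lo+.012]): a=-a; lo,hi=-hi,-lo
        mid=c+a*(lo+hi)/2
        out.append((mid.round(4),round(np.degrees(np.arctan2(a[1],a[0])),1),round(hi-lo,4),round(d['score'],2),'YELLOW' if sat>120 else 'steel'))
    return out
E
python3 - <<'E'
from h import *
np.set_printoptions(precision=4,suppress=True)
for p in pins(): print(p)
im=cv2.imread('pics/top0.png'); k=K('top')
h=cv2.cvtColor(im,cv2.COLOR_BGR2HSV)
def quad(mask,z,lab):
    n,l,s,c=cv2.connectedComponentsWithStats(mask.astype(np.uint8)); i=1+np.argmax(s[1:,4]); ys,xs=np.nonzero(l==i)
    P=unproj('top',np.c_[xs,ys],z,k)[:,:2]
    (x,y),(a,b),t=cv2.minAreaRect((P*1000).astype(np.float32)); print(lab,x,y,a,b,t)
b=((h[...,0]>100)&(h[...,0]<125)&(h[...,1]>140)&(h[...,2]>60)); b[:,:190]=0;b[:,320:]=0;b[:165]=0;b[265:]=0
quad(b,.08,'blue top z80')
m=((h[...,0]>5)&(h[...,0]<22)&(h[...,1]>100)); m[:195]=0; m[:,200:]=0
quad(m,.006,'mat')
for d in spotter.outline_of('top','cover')[:1]:
    quad(d['region'],.105,'cover z105')
for w,z in(('start_top',.073),('start',.073)):
  for d in spotter.search_frame('top',w): print(w,d['score'],unproj('top',np.array(d['centre'])*[560,420],z,k))
# knob dark
kn=(h[...,2]<60); kn[:180]=0;kn[208:]=0;kn[:,235:]=kn[:,235:];kn[:,:235]=0;kn[:,265:]=0
ys,xs=np.nonzero(kn); print('knob',xs.mean(),ys.mean(),unproj('top',[xs.mean(),ys.mean()],.137,k),len(xs))
cr=np.vstack([cv2.resize(im[165:265,185:325],(700,500),interpolation=cv2.INTER_CUBIC)]); cv2.imwrite('pics/h.png',cr)
E
```

```text
(array([ 0.6502, -0.2015]), np.float64(-111.1), np.float64(0.1362), 0.77, 'steel')
(array([ 0.4429, -0.2289]), np.float64(-108.0), np.float64(0.1374), 0.75, 'steel')
(array([ 0.6037, -0.3831]), np.float64(-86.8), np.float64(0.1413), 0.74, 'steel')
(array([ 0.7439, -0.3687]), np.float64(-106.0), np.float64(0.134), 0.66, 'YELLOW')
(array([ 0.5405, -0.2262]), np.float64(-100.9), np.float64(0.1348), 0.59, 'steel')
(array([ 0.3465, -0.1059]), np.float64(-107.5), np.float64(0.1356), 0.52, 'YELLOW')
(array([0.581 , 0.0658]), np.float64(-89.1), np.float64(0.2794), 0.44, 'steel')
blue top z80 589.0941772460938 62.9481201171875 21.349205017089844 262.0048522949219 0.030581045895814896
mat 484.7421875 321.20928955078125 278.82196044921875 139.35601806640625 17.27252197265625
cover z105 635.9789428710938 58.96442794799805 242.69900512695312 71.59675598144531 89.01329040527344
start_top 0.63 [[0.535  0.0022 0.073 ]]
start 0.41 [[ 0.5444 -0.0062  0.073 ]]
knob 249.94444444444446 193.88888888888889 [[0.6329 0.0574 0.137 ]] 54
```

View pics/h.png

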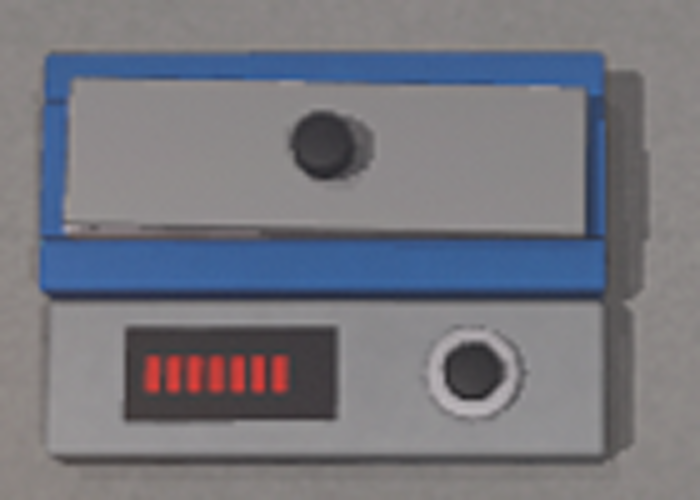

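```bash
cat >> h.py <<'E'
def down(yaw): # tool down, tool x at yaw deg
    a=np.radians(yaw); return R.from_matrix(np.array([[np.cos(a),np.sin(a),0],[np.sin(a),-np.cos(a),0],[0,0,-1]]))
FIN=R.from_matrix(np.array([[0,0,1.],[0,1,0],[-1,0,0]])) # tool +X, x down
def go(p,rt=None):
    o,p0,r0=st(); d=r0.inv().apply(np.array(p)-p0)/.06
    v=(r0.inv()*(rt or r0)).as_rotvec(degrees=True)/8
    print('GO',d.round(2).tolist(),v.round(2).tolist(),'| at',p0.round(4),'rotvec dist deg',round(8*np.linalg.norm(v)),'grip',round(o['opening'],3),'F',o['wrist_force'].round(1),'t',round(o['time_s'],1))
E
python3 - <<'E'
from h import *
go([.634,.058,.24],down(90))
E
```

```text
GO [10.31, -7.08, -0.01] [-0.0, 0.0, -8.89] | at [ 0.1862 -0.544   0.2393] rotvec dist deg 71 grip 1.001 F [-0.4 -0.4  0. ] t 0.8
```

Request:
move_arm:
  motion:
    - [[10.3,-7.1,-0.3],[0,0,-8.9],100]
    - [[10.3,-7.1,-0.3],[0,0,-8.9],100]
    - [[10.3,-7.1,-0.3],[0,0,-8.9],100]
    - [[10.3,-7.1,-0.3],[0,0,-8.9],100]
    - [[10.3,-7.1,-0.3],[0,0,-8.9],100]
    - [[10.3,-7.1,-0.3],[0,0,-8.9],100]
    - [[10.3,-7.1,-0.3],[0,0,-8.9],100]
    - [[10.3,-7.1,-0.3],[0,0,-8.9],100]
    - [[10.3,-7.1,-0.3],[0,0,-8.9],100]
    - [[10.3,-7.1,-0.3],[0,0,-8.9],100]

```text
time_s: 2.05
eef_pos: [0.5592, -0.0401, 0.2547]
eef_rot: [0.0, 0.706, 0.708, 0.0]
wrist_force: [1.2, -1.3, -0.3]
opening: 0.999
```

Run:
```python
from h import *
go([.634,.058,.25],down(90)); print(st()[0]['q'])
```

```text
GO [1.63, 1.25, 0.08] [0.01, 0.0, 0.01] | at [ 0.5592 -0.0401  0.2547] rotvec dist deg 0 grip 0.999 F [ 1.2 -1.3 -0.3] t 2.0
[-2.83161444e-01  1.35309985e-01  1.62734002e+00 -1.39834262e-04
  1.37799151e+00 -2.84859161e-01]
```

Request:
move_arm:
  motion:
    - [[1.63,1.25,0],[0,0,0],100]
    - [[1.63,1.25,0],[0,0,0],100]
    - [[1.63,1.25,0],[0,0,0],100]
    - [[1.63,1.25,0],[0,0,0],100]

```text
time_s: 2.55
eef_pos: [0.6326, 0.056, 0.2538]
eef_rot: [-0.0, 0.706, 0.708, -0.001]
wrist_force: [-0.3, -0.6, 0.0]
opening: 0.998
```

Run:
```python
from h import *
np.set_printoptions(precision=4,suppress=True)
k=K('wrist'); im=cam('wrist','w1.png'); print(k, proj('wrist',[[.634,.058,.137],[.634,.058,.105]],k))
go([.634,.058,.25],down(90))
```

```text
(np.float64(346.9789376141837), 282.9340387341081, 214.44915913275045, array([[ 1.    ,  0.0034, -0.0003,  0.6318],
       [ 0.0031, -0.9457, -0.3251,  0.1397],
       [-0.0014,  0.3251, -0.9457,  0.3891],
       [ 0.    ,  0.    ,  0.    ,  1.    ]])) [[285.9873 208.3269]
 [285.7259 196.726 ]]
GO [0.04, 0.03, 0.07] [-0.0, 0.0, 0.01] | at [0.6325 0.0553 0.2541] rotvec dist deg 0 grip 1.0 F [-0.2 -0.1  0.6] t 2.6
```

View pics/w1.png

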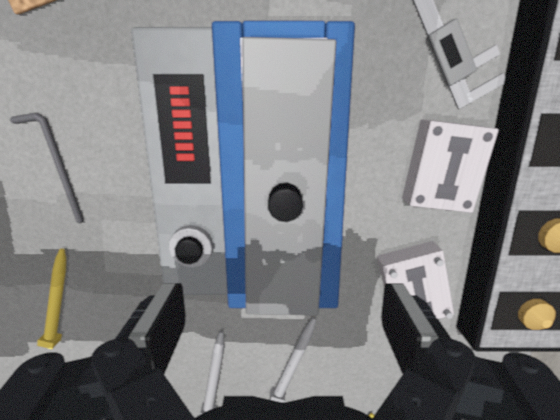

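Knob at about (286,203), against a predicted (286,205), so it lies at about (0.634, 0.059). The button is at (189,247). Next I descend and grip.

Run:
```python
from h import *
k=K('wrist')
print(unproj('wrist',[189,247],.073,k), unproj('top',[279.8,239.2],.073))
go([.634,.059,.117],down(90))
```

```text
[[ 0.53803582 -0.00425078  0.073     ]] [[ 0.53899624 -0.00922993  0.073     ]]
GO [0.06, 0.03, 2.29] [-0.0, 0.0, 0.01] | at [0.6325 0.0553 0.2541] rotvec dist deg 0 grip 1.0 F [-0.2 -0.1  0.6] t 2.6
```

Request:
move_arm:
  motion:
    - [[0.06,0.03,1.0],[0,0,0],100]
    - [[0.06,0.03,2.0],[0,0,0],100]
    - [[0.06,0.03,2.28],[0,0,0],100]
    - [[0.06,0.03,2.28],[0,0,0],100]
    - [[0.06,0.03,2.28],[0,0,0],20]
    - [[0.06,0.03,2.28],[0,0,0],15]
    - [[0.06,0.03,2.28],[0,0,0],15]
    - [[0.06,0.03,2.28],[0,0,0],15]
    - [[0.06,0.03,2.28],[0,0,0],15]
    - [[0.06,0.03,2.28],[0,0,0],15]

```text
time_s: 3.85
eef_pos: [0.6356, 0.0597, 0.1191]
eef_rot: [0.001, 0.706, 0.708, 0.001]
wrist_force: [-1.6, 0.1, 6.8]
opening: 0.31
```

Run:
```python
from h import *
go([.634,.059,.22],down(90))
```

```text
GO [-0.01, -0.02, -1.68] [0.02, 0.0, 0.01] | at [0.6356 0.0597 0.1191] rotvec dist deg 0 grip 0.31 F [-1.6  0.1  6.8] t 3.9
```

Request:
move_arm:
  motion:
    - [[0,0,-0.3],[0,0,0],15]
    - [[0,0,-0.8],[0,0,0],15]
    - [[0,0,-1.5],[0,0,0],15]
    - [[0,0,-1.7],[0,0,0],15]
    - [[0,0,-1.7],[0,0,0],15]

```text
time_s: 4.47
eef_pos: [0.635, 0.0597, 0.2201]
eef_rot: [0.001, 0.706, 0.708, 0.001]
wrist_force: [0.1, -0.3, -2.1]
opening: 0.308
```

Run:
```python
from h import *
go([.485,.321,.18],down(90-71.7))
```

```text
GO [4.36, -2.49, 0.66] [0.01, -0.01, 8.98] | at [0.635  0.0597 0.2201] rotvec dist deg 72 grip 0.308 F [ 0.1 -0.3 -2.1] t 4.5
```

Request:
move_arm:
  motion:
    - [[4.36,-2.49,0],[0,0,8.98],15]
    - [[4.36,-2.49,0],[0,0,8.98],15]
    - [[4.36,-2.49,0],[0,0,8.98],15]
    - [[4.36,-2.49,0],[0,0,8.98],15]
    - [[4.36,-2.49,0],[0,0,8.98],15]
    - [[4.36,-2.49,0],[0,0,8.98],15]
    - [[4.36,-2.49,0],[0,0,8.98],15]
    - [[4.36,-2.49,0],[0,0,8.98],15]
    - [[4.36,-2.49,0],[0,0,8.98],15]
    - [[4.36,-2.49,0],[0,0,8.98],15]

```text
time_s: 5.72
eef_pos: [0.4848, 0.3206, 0.2189]
eef_rot: [0.0, 0.987, 0.159, -0.0]
wrist_force: [-0.1, -0.0, -2.0]
opening: 0.304
```

Run:
```python
from h import *
cam('top','top1.png')
go([.485,.321,.036],down(90-71.7))
```

```text
GO [0.0, -0.0, 3.05] [-0.0, 0.0, 0.0] | at [0.4849 0.3207 0.2192] rotvec dist deg 0 grip 0.303 F [-1.  -0.1 -2. ] t 5.8
```

View pics/top1.png

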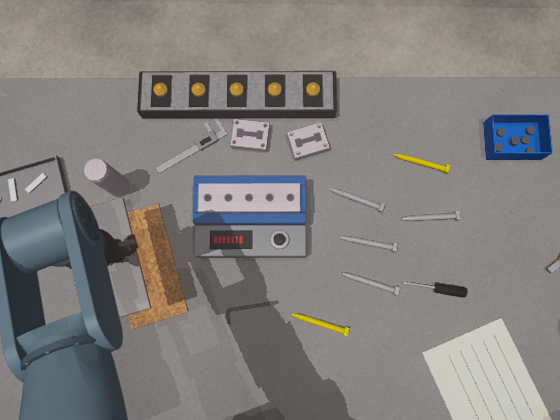

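The cover is held level and aligned with the mat, and the five wells show at row 198, columns 207–291. I lower the cover now.

Request:
move_arm:
  motion:
    - [[0,0,1.0],[0,0,0],15]
    - [[0,0,2.0],[0,0,0],15]
    - [[0,0,2.7],[0,0,0],15]
    - [[0,0,3.0],[0,0,0],15]
    - [[0,0,3.08],[0,0,0],15]
    - [[0,0,3.13],[0,0,0],15]
    - [[0,0,3.15],[0,0,0],15]
    - [[0,0,3.15],[0,0,0],15]

```text
time_s: 6.78
eef_pos: [0.4856, 0.3213, 0.0316]
eef_rot: [-0.0, 0.987, 0.159, 0.001]
wrist_force: [0.1, 0.1, -0.9]
opening: 0.308
```

Request:
move_arm:
  motion:
    - [[0,0,0.03],[0,0,0],15]
    - [[0,0,0.03],[0,0,0],15]
    - [[0,0,0.03],[0,0,0],45]
    - [[0,0,0.03],[0,0,0],80]
    - [[0,0,0.03],[0,0,0],80]
    - [[0,0,-0.5],[0,0,0],80]
    - [[0,0,-1.5],[0,0,0],80]
    - [[0,0,-2.5],[0,0,0],80]
    - [[0,0,-3.5],[0,0,0],80]
    - [[0,0,-3.5],[0,0,0],80]

```text
time_s: 8.02
eef_pos: [0.488, 0.3223, 0.2471]
eef_rot: [-0.001, 0.987, 0.159, 0.006]
wrist_force: [-0.9, -0.3, -0.9]
opening: 0.801
```

Run:
```python
from h import *
go([.485,.321,.23])
k=K('wrist'); cam('wrist','w2.png')
# pin C pick side: pre-pose over pin at (.4429,-.2289) head -108
def pg(c,hd,s): a=np.radians(hd); return np.array(c)+s*np.array([np.cos(a),np.sin(a)])
print(pg([.6502,-.2015],-111.1,.045))
g=pg([.6502,-.2015],-111.1,.042); go([g[0],g[1],.25],down(-111.1+180))
im=cv2.imread('pics/top1.png'); ktop=K('top')
for c in (207.5,228,249,269.5,290.5): print(unproj('top',[c,198],.095,ktop))
for p in pins(): print(p)
```

```text
GO [-0.06, 0.01, 0.28] [0.0, 0.0, 0.0] | at [0.488  0.3223 0.2471] rotvec dist deg 0 grip 0.801 F [-0.9 -0.3 -0.9] t 8.0
[ 0.63400014 -0.24348291]
GO [-0.58, 9.68, -0.12] [0.02, -0.04, -6.33] | at [0.4863 0.3216 0.2435] rotvec dist deg 51 grip 0.801 F [-0.6 -0.3 -0. ] t 8.1
[[0.632419   0.15875044 0.095     ]]
[[0.6324197  0.11106975 0.095     ]]
[[0.63242042 0.06226942 0.095     ]]
[[0.63242112 0.01467322 0.095     ]]
[[ 0.63242184 -0.03404067  0.095     ]]
(array([ 0.3466, -0.1066]), np.float64(-106.8), np.float64(0.1337), 0.86, 'YELLOW')
(array([ 0.604 , -0.3834]), np.float64(-86.3), np.float64(0.1395), 0.81, 'steel')
(array([ 0.7439, -0.368 ]), np.float64(-106.2), np.float64(0.1379), 0.73, 'YELLOW')
(array([ 0.4429, -0.2291]), np.float64(-107.1), np.float64(0.138), 0.7, 'steel')
(array([ 0.6507, -0.2   ]), np.float64(-110.6), np.float64(0.1384), 0.6, 'steel')
```

View pics/w2.png

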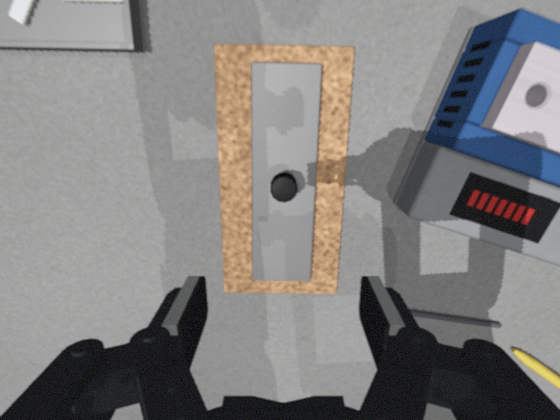

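The cover lies centred and flat on the mat, with the knob at (284,187). The wells are at x≈0.632, y = 0.0625 ± 48 mm. First pin next.

Request:
move_arm:
  motion:
    - [[-0.58,9.68,0],[0,0,-6.35],50]
    - [[-0.58,9.68,0],[0,0,-6.35],50]
    - [[-0.58,9.68,0],[0,0,-6.35],50]
    - [[-0.58,9.68,0],[0,0,-6.35],50]
    - [[-0.58,9.68,0],[0,0,-6.35],50]
    - [[-0.58,9.68,0],[0,0,-6.35],50]
    - [[-0.58,9.68,0],[0,0,-6.35],50]
    - [[-0.58,9.68,0],[0,0,-6.35],50]
    - [[-0.58,9.68,0],[0,0,-6.35],50]
    - [[-0.58,9.68,0],[0,0,-6.35],50]

```text
time_s: 9.43
eef_pos: [0.6328, -0.2439, 0.2371]
eef_rot: [-0.002, 0.824, 0.566, -0.001]
wrist_force: [-1.1, 0.2, -0.7]
opening: 0.506
```

```bash
cat >> h.py <<'E'
def pg(c,hd,s): a=np.radians(hd); return np.array(c)+s*np.array([np.cos(a),np.sin(a)])
E
python3 - <<'E'
from h import *
k=K('wrist')
for p in pins('wrist',k): print(p)
cv2.imwrite('pics/w3.png',viewer.camera('wrist'))
g=pg([.6502,-.2015],-111.1,.042); go([*g,.0095],down(-111.1+180))
E
```

```text
(array([ 0.4376, -0.2294]), np.float64(-109.2), np.float64(0.1441), 0.93, 'steel')
(array([ 0.5996, -0.3846]), np.float64(-87.4), np.float64(0.1479), 0.8, 'steel')
(array([ 0.646 , -0.2002]), np.float64(-111.1), np.float64(0.1386), 0.78, 'steel')
(array([ 0.3314, -0.1649]), np.float64(-122.3), np.float64(0.0241), 0.66, 'YELLOW')
(array([ 0.5356, -0.2261]), np.float64(-101.7), np.float64(0.1425), 0.65, 'steel')
(array([ 0.7399, -0.3683]), np.float64(-105.8), np.float64(0.1467), 0.56, 'YELLOW')
(array([ 0.5536, -0.0525]), np.float64(165.8), np.float64(0.1657), 0.5, 'steel')
GO [0.06, 0.04, 3.79] [-0.04, -0.01, -0.01] | at [ 0.6325 -0.2435  0.2369] rotvec dist deg 0 grip 0.496 F [-0.1  0.9  0.4] t 9.6
```

View pics/w3.png

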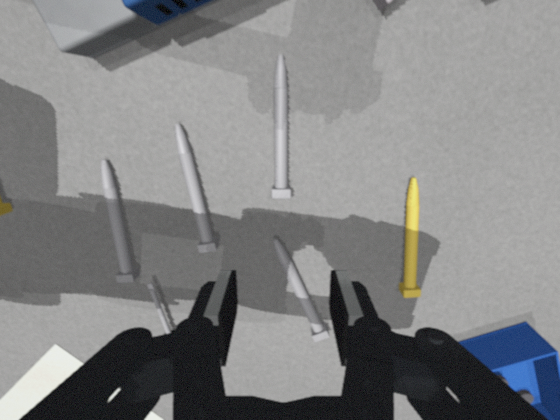

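Run:
```python
from h import *
g=pg([.648,-.201],-111.1,.042); go([*g,.0095],down(-111.1+180))
```

```text
GO [0.05, 0.0, 3.79] [-0.04, -0.01, -0.01] | at [ 0.6325 -0.2435  0.2369] rotvec dist deg 0 grip 0.496 F [-0.1  0.9  0.4] t 9.6
```

Request:
move_arm:
  motion:
    - [[0.05,0,1.0],[0,0,0],50]
    - [[0.05,0,2.0],[0,0,0],50]
    - [[0.05,0,3.0],[0,0,0],50]
    - [[0.05,0,3.7],[0,0,0],50]
    - [[0.05,0,3.79],[0,0,0],50]
    - [[0.05,0,3.79],[0,0,0],50]
    - [[0.05,0,3.79],[0,0,0],5]
    - [[0.05,0,3.79],[0,0,0],5]
    - [[0.05,0,3.79],[0,0,0],5]
    - [[0.05,0,3.79],[0,0,0],5]

```text
time_s: 10.82
eef_pos: [0.6364, -0.2394, 0.0157]
eef_rot: [0.002, 0.824, 0.567, 0.001]
wrist_force: [-0.2, 1.5, 6.6]
opening: 0.13
```

Run:
```python
from h import *
go([.6364,-.2394,.0095],down(-111.1+180))
```

```text
GO [0.0, -0.0, 0.1] [0.03, 0.0, 0.02] | at [ 0.6364 -0.2394  0.0157] rotvec dist deg 0 grip 0.13 F [-0.2  1.5  6.6] t 10.8
```

Request:
move_arm:
  motion:
    - [[0,0,0],[0,0,0],40]
    - [[0,0,0],[0,0,0],40]
    - [[0,0,0.0],[0,0,0],40]
    - [[0,0,0.0],[0,0,0],40]

```text
time_s: 11.32
eef_pos: [0.6347, -0.2387, 0.0128]
eef_rot: [-0.0, 0.824, 0.567, -0.0]
wrist_force: [-0.0, 0.0, 0.1]
opening: 0.397
```

Run:
```python
from h import *
go([.6364,-.2394,.0095],down(-111.1+180))
```

```text
GO [-0.0, 0.03, 0.06] [-0.0, -0.0, 0.02] | at [ 0.6347 -0.2387  0.0128] rotvec dist deg 0 grip 0.397 F [-0.   0.   0.1] t 11.3
```

Request:
move_arm:
  motion:
    - [[0,0.03,0.06],[0,0,0],40]
    - [[0,0.03,0.06],[0,0,0],40]
    - [[0,0.03,0.06],[0,0,0],40]

```text
time_s: 11.7
eef_pos: [0.6365, -0.2393, 0.0093]
eef_rot: [-0.0, 0.824, 0.567, -0.0]
wrist_force: [-0.6, 0.5, 0.0]
opening: 0.399
```

Request:
move_arm:
  motion:
    - [[0,0,0],[0,0,0],5]
    - [[0,0,0],[0,0,0],5]
    - [[0,0,0],[0,0,0],5]
    - [[0,0,0],[0,0,0],5]

```text
time_s: 12.2
eef_pos: [0.6368, -0.2394, 0.0097]
eef_rot: [0.0, 0.824, 0.567, 0.0]
wrist_force: [0.9, 0.3, 1.5]
opening: 0.138
```

Request:
move_arm:
  motion:
    - [[0,0,-0.5],[0,0,0],5]
    - [[0,0,-1.5],[0,0,0],5]
    - [[0,0,-2.5],[0,0,0],5]
    - [[0,0,-3.5],[0,0,0],5]
    - [[0,0,-4.2],[0,0,0],5]
    - [[0,0,-4.2],[0,0,0],5]

```text
time_s: 12.95
eef_pos: [0.6383, -0.2403, 0.2664]
eef_rot: [0.004, 0.824, 0.567, 0.002]
wrist_force: [0.5, 0.3, -2.2]
opening: 0.133
```

Run:
```python
from h import *
go([.56,.0,.26],FIN); print(st()[0]['q'])
```

```text
GO [3.27, -2.65, 0.08] [-10.52, -7.2, -10.56] | at [ 0.6383 -0.2403  0.2664] rotvec dist deg 132 grip 0.133 F [ 0.5  0.3 -2.2] t 12.9
[-5.33654766e-01  3.91357874e-01  1.28877314e+00 -2.30674385e-05
  1.45318333e+00 -1.68174543e-01]
```

Run:
```python
from h import *
go([.58,-.03,.27],down(180))
```

```text
GO [2.93, -2.16, -0.08] [0.03, 0.06, -13.87] | at [ 0.6383 -0.2403  0.2664] rotvec dist deg 111 grip 0.133 F [ 0.5  0.3 -2.2] t 12.9
```

Request:
move_arm:
  motion:
    - [[2.9,-2.2,0],[0,0,-13.9],5]
    - [[2.9,-2.2,0],[0,0,-13.9],5]
    - [[2.9,-2.2,0],[0,0,-13.9],5]
    - [[2.9,-2.2,0],[0,0,-13.9],5]
    - [[2.9,-2.2,0],[0,0,-13.9],5]
    - [[2.9,-2.2,0],[0,0,-13.9],5]
    - [[2.9,-2.2,0],[0,0,-13.9],5]
    - [[2.9,-2.2,0],[0,0,-13.9],5]
    - [[2.9,-2.2,0],[0,0,-13.9],5]
    - [[2.9,-2.2,0],[0,0,-13.9],5]

```text
time_s: 14.2
eef_pos: [0.5743, -0.0294, 0.2588]
eef_rot: [-0.002, 0.028, 1.0, 0.0]
wrist_force: [0.4, -0.6, -1.1]
opening: 0.135
```

Run:
```python
from h import *
go([.58,.05,.27],FIN)
```

```text
GO [-0.02, 1.33, -0.19] [-0.31, -11.28, -0.32] | at [ 0.5743 -0.0294  0.2588] rotvec dist deg 90 grip 0.135 F [ 0.4 -0.6 -1.1] t 14.2
```

Request:
move_arm:
  motion:
    - [[-0.5,2.33,-0.3],[-0.31,-11.28,-0.32],5]
    - [[-0.5,2.33,-0.3],[-0.31,-11.28,-0.32],5]
    - [[-0.5,2.33,-0.3],[-0.31,-11.28,-0.32],5]
    - [[-0.5,2.33,-0.3],[-0.31,-11.28,-0.32],5]
    - [[-0.5,2.33,-0.3],[-0.31,-11.28,-0.32],5]
    - [[-0.5,2.33,-0.3],[-0.31,-11.28,-0.32],5]
    - [[-0.5,2.33,-0.3],[-0.31,-11.28,-0.32],5]
    - [[-0.5,2.33,-0.3],[-0.31,-11.28,-0.32],5]
    - [[-0.5,2.33,-0.3],[-0.31,-11.28,-0.32],5]
    - [[-0.5,2.33,-0.3],[-0.31,-11.28,-0.32],5]

```text
time_s: 15.45
eef_pos: [0.5267, 0.1044, 0.4034]
eef_rot: [0.627, 0.009, 0.779, -0.009]
wrist_force: [0.1, -0.2, -1.6]
opening: 0.134
```

Run:
```python
from h import *
a=cam('scene'); b=cam('top'); k=K('wrist'); c=cam('wrist')
s=cv2.resize(a[100:320,180:460],(560,440)); cv2.imwrite('pics/c1.png',np.hstack([s[:, 80:480],cv2.resize(b[130:270,180:320],(400,400))[:400].copy() if 0 else cv2.resize(b[130:270,180:307],(400,440))]))
np.set_printoptions(precision=4,suppress=True)
go([.630,.1105,.24],FIN); print(st()[0]['q'])
```

```text
GO [2.3, 0.15, 2.26] [-0.18, -1.54, -0.0] | at [0.5265 0.1046 0.4037] rotvec dist deg 12 grip 0.138 F [-0.2  0.9 -2.2] t 15.6
[-0.0252 -0.6489  2.4332  0.2394  0.0013 -1.8129]
```

View pics/c1.png

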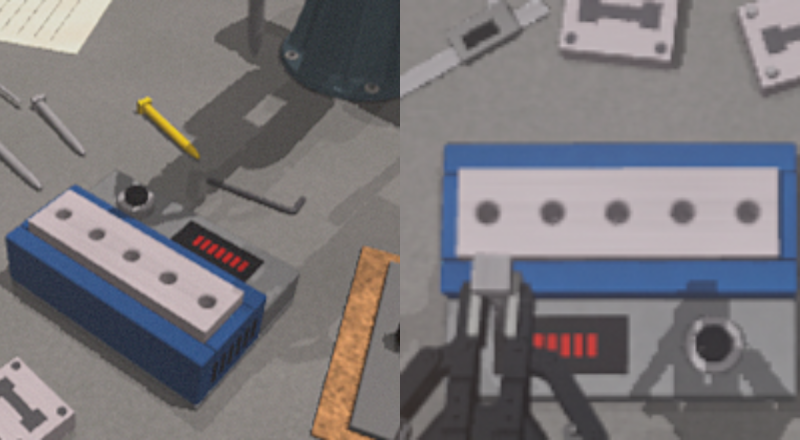

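The picture shows a blocked pose, not a placement: the pin is held upright well above the bar and outside well 3. The wrist joint q5 has reached its lower limit of 0, so the tool can't point straight out at this height. I'll fit the kinematics to find a feasible orientation.

```bash
cat > kin.py <<'E'
import numpy as np
from scipy.optimize import least_squares
from scipy.spatial.transform import Rotation as R
def fk(q,p):
    a1,L2,L3,d1,Lt,e,lat,lat2=p
    z=lambda a:R.from_euler('z',a); y=lambda a:R.from_euler('y',a)
    r=z(q[0]); t=r.apply([a1,lat,d1])
    r=r*y(q[1]); t=t+r.apply([0,0,L2])
    r=r*y(q[2]); t=t+r.apply([e,0,L3])
    r=r*z(SG[0]*q[3]); t=t+r.apply([0,lat2,0]); r=r*y(q[4]); r=r*z(SG[1]*q[5]+SG[2]); t=t+r.apply([0,0,Lt])
    return t,r
SG=[1,1,np.pi/2]
S=[([-1.4473,.1815,1.608,0,1.3538,-.2063],[.1862,-.5435,.2384]),
([-.28316,.13531,1.62734,-.00014,1.37799,-.28486],[.5592,-.0401,.2547]),
([-.53365,.391358,1.288773,0,1.453183,-.16817],[.6383,-.2403,.2664]),
([-.0252,-.6489,2.4332,.2394,.0013,-1.8129],[.5265,.1046,.4037])]
def res(p): return np.r_[np.concatenate([fk(q,p)[0]-t for q,t in S]),1e-4*(p-[0,.4,.4,.2,.2,0,.1177,0])]
P=least_squares(res,[0,.4,.4,.2,.2,0,.1177,0]).x
E
python3 - <<'E'
import kin; from kin import *
from h import *
np.set_printoptions(precision=4,suppress=True)
print(P, res(P)[:-8])
o,p,r=st(); print(o['q'],p); print(r.as_matrix())
for s0 in(1,-1):
  for s1 in (1,-1):
    for off in (0,np.pi/2,np.pi,-np.pi/2):
      kin.SG[:]=[s0,s1,off]; e=(fk(o['q'],P)[1].inv()*r).magnitude(); 
      if e<.7: print(kin.SG,e, (fk(S[0][0],P)[1].inv()*R.from_quat([.9864,.1642,0,-.0009])).magnitude())
E
```

```text
[ 0.0004  0.4383  0.514   0.3127  0.311   0.0849  0.118  -0.0003] [-0.      0.      0.      0.      0.     -0.     -0.     -0.      0.
 -0.      0.0001  0.    ]
[-0.0252 -0.6489  2.4332  0.2394  0.0013 -1.8129] [0.5265 0.1046 0.4037]
[[-0.2131  0.0244  0.9767]
 [ 0.0026  0.9997 -0.0244]
 [-0.977  -0.0026 -0.2131]]
[1, 1, 1.5707963267948966] 4.1229905017657753e-16 0.00015872759213143107
[1, -1, -1.5707963267948966] 0.48422863372013186 2.72888625807249
[-1, 1, 1.5707963267948966] 0.47877318869458513 0.00015872759213143107
[-1, -1, -1.5707963267948966] 0.005488856686580577 2.72888625807249
```

```bash
cat >> kin.py <<'E'
LO=np.array([-2.99,-.89,.3,-1.14,0,-3.12]); HI=np.array([2.99,2.07,2.58,4.28,2.63,3.12])
def ik(t,r,q0):
    f=lambda q:np.r_[(fk(q,P)[0]-t)*5,(r.inv()*fk(q,P)[1]).as_rotvec()]
    s=least_squares(f,np.clip(q0,LO+.02,HI-.02),bounds=(LO+.01,HI-.01)); return s.x,np.abs(s.fun).max()
def vert(phi): # tool horizontal at heading phi, tool x down
    a=np.radians(phi); z=np.array([np.cos(a),np.sin(a),0]); x=np.array([0,0,-1.]); return R.from_matrix(np.c_[x,np.cross(z,x),z])
E
python3 - <<'E'
from kin import *
np.set_printoptions(precision=2,suppress=True)
rng=np.random.default_rng(0)
for phi in range(-180,180,15):
  sol={}
  for i in range(14):
    q0=rng.uniform(LO,HI); q0[0]=rng.uniform(-1.2,1.2); q0[1]=rng.uniform(-.3,1.5)
    q,e=ik(np.array([.632,.0625,.15]),vert(phi),q0)
    if e<1e-3: sol[tuple(q.round(1))]=q
  for q in sol.values(): print(phi,q, ik(np.array([.632,.0625,.25]),vert(phi),q)[1]<1e-3)
E
```

```text
-135 [ 0.19  1.38  0.52 -1.13  2.47  0.55] False
-30 [0.26 0.68 2.05 3.97 1.28 1.27] True
-15 [0.07 0.64 2.19 3.49 1.27 1.46] True
0 [-0.18  0.62  2.26  2.96  1.32  1.62] True
15 [-0.42  0.62  2.25  2.44  1.36  1.74] True
30 [-0.57  0.65  2.16  2.02  1.42  1.88] True
45 [-0.64  0.69  2.    1.71  1.51  2.01] True
60 [-0.64  0.76  1.82  1.47  1.63  2.13] True
75 [-0.6   0.85  1.61  1.3   1.79  2.23] True
90 [-0.55  0.95  1.39  1.17  1.96  2.3 ] True
105 [-0.48  1.06  1.16  1.07  2.14  2.35] True
120 [-0.4   1.17  0.93  0.98  2.33  2.37] True
135 [-0.32  1.29  0.69  0.9   2.53  2.37] True
```

Run:
```python
from kin import *
from h import st
np.set_printoptions(precision=2,suppress=True)
o,p,r=st(); print('now',o['q'])
t=np.array([.58,-.02,.32])
for phi in (30,45,60,75):
  for flip in (0,1):
    F=vert(phi)*R.from_euler('z',np.pi*flip)
    q0=np.array([-.6,.6,1.9,1.6,1.6,2.0-np.pi*flip]); q,e=ik(t,F,q0)
    print('phi',phi,'flip',flip,q,e<1e-3,end=' -> ')
    s=(1 if not flip else -1); out=[]
    for a in np.arange(10,91,10):
        q,e=ik(t,F*R.from_euler('y',s*np.radians(a)),q); out.append(e)
    print(q,'maxerr',max(out), 'toolz',fk(q,P)[1].as_matrix()[:,2])
```

```text
now [-0.03 -0.65  2.43  0.24  0.   -1.81]
phi 30 flip 0 [-0.85  0.09  2.28  1.71  1.44  2.33] True -> [-0.53 -0.04  1.76  0.41  1.33  3.11] maxerr 0.4619433231697612 toolz [ 0.29  0.28 -0.92]
phi 30 flip 1 [-0.85  0.09  2.28  1.71  1.44 -0.81] True -> [-0.24  0.14  1.49  0.    1.51  0.81] maxerr 1.400922489125378e-09 toolz [ 0. -0. -1.]
phi 45 flip 0 [-0.86  0.24  2.1   1.52  1.63  2.37] True -> [-0.43  0.04  1.64  0.26  1.42  3.11] maxerr 0.35087331676151495 toolz [ 0.15  0.21 -0.97]
phi 45 flip 1 [-0.86  0.24  2.1   1.52  1.63 -0.77] True -> [-0.24  0.14  1.49  0.    1.51  0.55] maxerr 5.0866394429860394e-11 toolz [ 0. -0. -1.]
phi 60 flip 0 [-0.83  0.38  1.89  1.37  1.8   2.41] True -> [-0.34  0.1   1.55  0.13  1.48  3.11] maxerr 0.204639888501034 toolz [ 0.06  0.12 -0.99]
phi 60 flip 1 [-0.83  0.38  1.89  1.37  1.8  -0.73] True -> [-0.24  0.14  1.49  0.    1.51  0.28] maxerr 4.253999930092789e-12 toolz [ 0. -0. -1.]
phi 75 flip 0 [-0.77  0.52  1.69  1.25  1.97  2.44] True -> [-0.26  0.13  1.5   0.02  1.51  3.11] maxerr 0.036419465923211894 toolz [ 0.01  0.02 -1.  ]
phi 75 flip 1 [-0.77  0.52  1.69  1.25  1.97 -0.7 ] True -> [-0.24  0.14  1.49  0.    1.51  0.02] maxerr 1.527604542861382e-09 toolz [ 0. -0. -1.]
```

Run:
```python
from h import *
go([.56,-.05,.32],down(180))
```

```text
GO [1.24, -2.56, 0.91] [-0.13, 9.71, -0.13] | at [0.5265 0.1046 0.4037] rotvec dist deg 78 grip 0.138 F [-0.2  0.9 -2.2] t 15.6
```

Request:
move_arm:
  motion:
    - [[0.2,-0.5,0.1],[0,1.3,0],5]
    - [[0.4,-1.0,0.3],[0,2.6,0],5]
    - [[0.6,-1.5,0.5],[0,3.9,0],5]
    - [[0.8,-2.0,0.7],[0,5.2,0],5]
    - [[1.0,-2.5,0.9],[0,6.5,0],5]
    - [[1.24,-2.56,0.9],[0,7.8,0],5]
    - [[1.24,-2.56,0.9],[-0.1,9.7,-0.1],5]
    - [[1.24,-2.56,0.9],[-0.1,9.7,-0.1],5]
    - [[1.24,-2.56,0.9],[-0.1,9.7,-0.1],5]
    - [[1.24,-2.56,0.9],[-0.1,9.7,-0.1],5]

```text
time_s: 16.85
eef_pos: [0.5607, -0.0503, 0.3203]
eef_rot: [0.001, 0.004, 1.0, -0.0]
wrist_force: [-0.7, 0.5, -0.6]
opening: 0.13
```

Run:
```python
from h import *
go([.56,-.05,.30],down(45)); print(st()[0]['q'].round(2))
```

```text
GO [0.01, 0.01, 0.34] [0.01, 0.01, 16.82] | at [ 0.5607 -0.0503  0.3203] rotvec dist deg 135 grip 0.13 F [-0.7  0.5 -0.6] t 16.9
[-0.3   0.1   1.54 -0.    1.5  -1.86]
```

Request:
move_arm:
  motion:
    - [[0,0,0],[0,0,13.3],5]
    - [[0,0,0],[0,0,13.3],5]
    - [[0,0,0],[0,0,13.3],5]
    - [[0,0,0],[0,0,13.3],5]
    - [[0,0,0],[0,0,13.3],5]
    - [[0,0,0],[0,0,13.3],5]
    - [[0,0,0],[0,0,13.3],5]
    - [[0,0,0],[0,0,13.3],5]
    - [[0,0,0],[0,0,13.3],5]
    - [[0,0,0],[0,0,13.3],5]

```text
time_s: 18.1
eef_pos: [0.5603, -0.0503, 0.3221]
eef_rot: [0.002, 0.805, 0.594, 0.001]
wrist_force: [-0.6, 0.4, -1.1]
opening: 0.13
```

Run:
```python
from h import *
go([.58,-.05,.30],down(-88)); print(st()[0]['q'].round(2))
```

```text
GO [0.1, 0.31, 0.37] [0.01, -0.05, 20.11] | at [ 0.5603 -0.0503  0.3221] rotvec dist deg 161 grip 0.13 F [-0.6  0.4 -1.1] t 18.1
[-0.3   0.09  1.54 -0.    1.5  -0.  ]
```

Request:
move_arm:
  motion:
    - [[0,0,0],[0,0,13.3],5]
    - [[0,0,0],[0,0,13.3],5]
    - [[0,0,0],[0,0,13.3],5]
    - [[0,0,0],[0,0,13.3],5]
    - [[0,0,0],[0,0,13.3],5]
    - [[0,0,0],[0,0,13.3],5]
    - [[0,0,0],[0,0,13.3],5]
    - [[0,0,0],[0,0,13.3],5]
    - [[0,0,0],[0,0,13.3],5]
    - [[0,0,0],[0,0,13.3],5]

```text
time_s: 19.35
eef_pos: [0.5603, -0.0503, 0.322]
eef_rot: [0.0, 0.957, -0.289, 0.002]
wrist_force: [0.9, -0.4, -1.4]
opening: 0.137
```

Run:
```python
from h import *
from kin import *
np.set_printoptions(precision=2,suppress=True)
o,p,r=st(); q=o['q']; print(q.round(2))
go([.6,-.02,.30],down(-88)); go([.61,-.0,.30],vert(90))
# sim geodesic straight to vert(90)
for F in (vert(90),vert(80)):
  q=o['q']; rv=(r.inv()*F).as_rotvec(); t0=p; t1=np.array([.61,0,.30])
  for s in np.linspace(.1,1,10):
    q,e=ik(t0+(t1-t0)*s,r*R.from_rotvec(rv*s),q); print(q,round(e,3), fk(q,P)[1].as_matrix()[2,0].round(2))
```

```text
[-0.3   0.09  1.54 -0.    1.5   1.86]
GO [0.27, -0.79, 0.37] [-0.02, -0.03, 6.81] | at [ 0.56 -0.05  0.32] rotvec dist deg 54 grip 0.137 F [ 0.9 -0.4 -1.4] t 19.4
GO [0.23, -1.16, 0.37] [5.48, -10.27, 5.52] | at [ 0.56 -0.05  0.32] rotvec dist deg 103 grip 0.137 F [ 0.9 -0.4 -1.4] t 19.4
[-0.35  0.17  1.47  0.11  1.62  1.88] 0.0 -0.14
[-0.4   0.24  1.41  0.22  1.72  1.92] 0.0 -0.29
[-0.45  0.32  1.36  0.33  1.82  1.97] 0.0 -0.43
[-0.49  0.39  1.32  0.45  1.9   2.03] 0.0 -0.57
[-0.53  0.45  1.31  0.57  1.96  2.1 ] 0.0 -0.69
[-0.56  0.52  1.3   0.69  2.02  2.17] 0.0 -0.8
[-0.59  0.57  1.31  0.81  2.06  2.25] 0.0 -0.88
[-0.61  0.62  1.34  0.94  2.08  2.33] 0.0 -0.95
[-0.63  0.67  1.38  1.06  2.1   2.4 ] 0.0 -0.99
[-0.64  0.71  1.43  1.19  2.1   2.47] 0.0 -1.0
[-0.36  0.16  1.48  0.12  1.61  1.89] 0.0 -0.14
[-0.41  0.23  1.43  0.25  1.7   1.93] 0.0 -0.28
[-0.47  0.29  1.39  0.37  1.78  1.98] 0.0 -0.42
[-0.51  0.35  1.38  0.49  1.85  2.05] 0.0 -0.56
[-0.56  0.41  1.37  0.62  1.9   2.12] 0.0 -0.68
[-0.59  0.46  1.39  0.74  1.94  2.19] 0.0 -0.79
[-0.63  0.51  1.41  0.87  1.97  2.26] 0.0 -0.88
[-0.65  0.55  1.46  1.    1.98  2.33] 0.0 -0.95
[-0.68  0.59  1.51  1.12  1.98  2.39] 0.0 -0.99
[-0.69  0.62  1.57  1.25  1.98  2.45] 0.0 -1.0
```

Request:
move_arm:
  motion:
    - [[-0.4,-2.8,0.7],[5.48,-10.27,5.52],5]
    - [[-0.4,-2.8,0.7],[5.48,-10.27,5.52],5]
    - [[-0.4,-2.8,0.7],[5.48,-10.27,5.52],5]
    - [[-0.4,-2.8,0.7],[5.48,-10.27,5.52],5]
    - [[-0.4,-2.8,0.7],[5.48,-10.27,5.52],5]
    - [[-0.4,-2.8,0.7],[5.48,-10.27,5.52],5]
    - [[-0.4,-2.8,0.7],[5.48,-10.27,5.52],5]
    - [[-0.4,-2.8,0.7],[5.48,-10.27,5.52],5]
    - [[-0.4,-2.8,0.7],[5.48,-10.27,5.52],5]
    - [[-0.4,-2.8,0.7],[5.48,-10.27,5.52],5]

```text
time_s: 20.6
eef_pos: [0.6325, 0.1029, 0.2789]
eef_rot: [0.498, -0.498, 0.5, 0.503]
wrist_force: [-1.2, -0.3, -1.7]
opening: 0.131
```

Run:
```python
from h import *
from kin import vert
go([.632,.1088,.25],vert(90))
print(st()[0]['q'].round(2))
a=cam('scene'); b=cam('top')
cv2.imwrite('pics/c2.png',np.hstack([cv2.resize(a[60:320,200:400],(400,520)),cv2.resize(b[130:320,180:326],(400,520))]))
```

```text
GO [0.48, 0.01, 0.1] [0.02, 0.02, -0.04] | at [0.6325 0.1029 0.2789] rotvec dist deg 0 grip 0.131 F [-1.2 -0.3 -1.7] t 20.6
[-0.49  0.71  1.48  1.27  1.97  2.47]
```

View pics/c2.png

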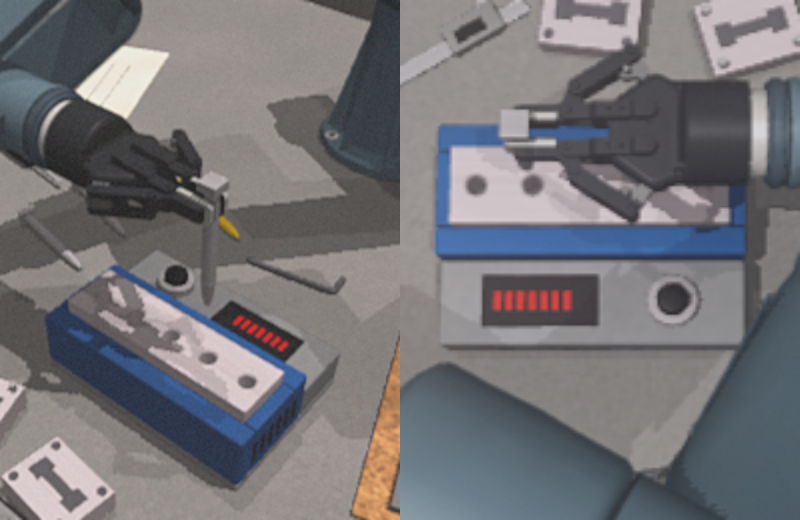

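The pin is upright below the gripper near well 3. Its head is at top-camera pixel (221.6,175) and it is clear of the block.

Run:
```python
from h import *
k=K('top'); print(unproj('top',[221.6,174.9],.307,k), 'tcp proj',proj('top',[.632,.1046,.307],k))
k=K('scene'); f=[200+208*.5,60+301*.5]; print('foot px',f,'pred',proj('scene',[[.632,.1046,.279-.112],[.632,.1046,.279-.107]],k), 'wells pred', proj('scene',[[.632,.1105,.095],[.632,.0625,.095]],k), 'seen',[200+208*.5,60+357*.5],[200+172*.5,60+336*.5])
```

```text
[[0.63256163 0.10049171 0.307     ]] tcp proj [[219.43929655 175.18727865]]
foot px [304.0, 210.5] pred [[304.22708991 210.70558812]
 [304.36532819 208.80115664]] wells pred [[304.68173259 237.66305717]
 [286.35317243 226.40568832]] seen [304.0, 238.5] [286.0, 228.0]
```

Request:
move_arm:
  motion:
    - [[0.1,0,0.1],[0,0,0],5]
    - [[0.4,0,0.1],[0,0,0],5]
    - [[0.7,0,0.1],[0,0,0],5]
    - [[0.9,0,0.1],[0,0,0],5]
    - [[1.1,0,0.1],[0,0,0],5]
    - [[1.3,0,0.1],[0,0,0],5]
    - [[1.4,0,0.1],[0,0,0],5]
    - [[1.5,0,0.1],[0,0,0],5]
    - [[1.5,0,0.1],[0,0,0],5]

```text
time_s: 21.82
eef_pos: [0.6328, 0.1094, 0.1897]
eef_rot: [0.498, -0.501, 0.499, 0.502]
wrist_force: [0.1, 0.2, -1.5]
opening: 0.134
```

Run:
```python
from h import *
from kin import vert
go([.632,.1088,.152],vert(90))
```

```text
GO [0.63, 0.01, -0.01] [0.05, 0.0, -0.01] | at [0.6328 0.1094 0.1897] rotvec dist deg 0 grip 0.134 F [ 0.1  0.2 -1.5] t 21.8
```

Request:
move_arm:
  motion:
    - [[0.1,0,0],[0,0,0],5]
    - [[0.2,0,0],[0,0,0],5]
    - [[0.3,0,0],[0,0,0],5]
    - [[0.4,0,0],[0,0,0],5]
    - [[0.5,0,0],[0,0,0],5]
    - [[0.55,0,0],[0,0,0],5]
    - [[0.55,0,0],[0,0,0],5]

```text
time_s: 22.7
eef_pos: [0.6328, 0.1095, 0.1567]
eef_rot: [0.498, -0.501, 0.499, 0.502]
wrist_force: [0.3, -0.5, -1.3]
opening: 0.135
```

Request:
move_arm:
  motion:
    - [[0.08,0,0],[0,0,0],5]
    - [[0.08,0,0],[0,0,0],5]
    - [[0.08,0,0],[0,0,0],20]
    - [[0.08,0,0],[0,0,0],35]
    - [[0.08,0,0],[0,0,0],35]
    - [[0.08,0,0],[0,0,0],35]
    - [[0.08,0,-0.4],[0,0,0],35]
    - [[0.08,0,-1.2],[0,0,0],35]
    - [[0.08,0,-2.0],[0,0,0],35]
    - [[-0.5,0,-2.5],[0,0,0],35]

```text
time_s: 23.95
eef_pos: [0.633, -0.0438, 0.185]
eef_rot: [0.498, -0.499, 0.5, 0.503]
wrist_force: [0.2, 0.1, -0.3]
opening: 0.348
```

Run:
```python
from h import *
from kin import *
k=K('scene'); a=cam('scene'); b=cam('top')
cv2.imwrite('pics/c3.png',np.hstack([cv2.resize(a[60:320,200:400],(400,520)),cv2.resize(b[130:320,180:326],(400,520))]))
print('head top pred scene',proj('scene',[[.632,.1105,.18]],k),'top',proj('top',[.632,.1105,.18]))
go([.58,-.05,.30],down(-60))
o,p,r=st(); print(p,o['q'])
for q in pins(): print(q)
```

```text
head top pred scene [[307.09628792 207.13578042]] top [[224.02542927 190.02936594]]
GO [-1.83, 0.91, -0.06] [-2.95, 10.93, -2.9] | at [ 0.6353 -0.0464  0.1904] rotvec dist deg 94 grip 0.35 F [-0.3 -0.6  0.8] t 24.1
[ 0.6353477  -0.04644822  0.19038127] [-0.67408683  0.95454666  1.25429073  1.12182811  2.09495635  2.37420461]
(array([ 0.7529, -0.338 ]), np.float64(-106.0), np.float64(0.0703), 0.63, 'YELLOW')
(array([ 0.5465, -0.1958]), np.float64(-100.3), np.float64(0.0694), 0.45, 'steel')
```

View pics/c3.png

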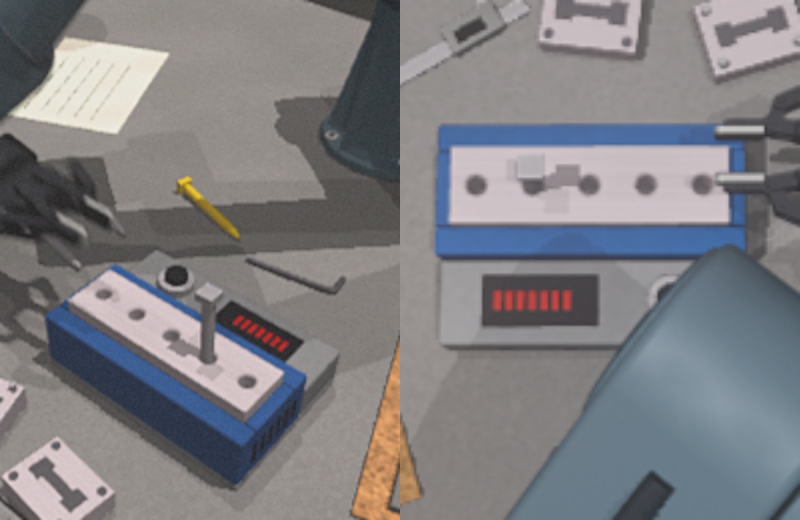

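Pin 1 stands in well 3, with its head at scene pixel (304,205). To tell whether it is fully home, I'll compare its mask with the projected model at different heights.

```bash
cat >> h.py <<'E'
def homecheck(n='scene',ys=(.1105,),x=.632,verbose=True):
    k=K(n); im=cam(n); dets=spotter.outline_of(n,'pin0')
    def mask(p0,up):
        m=np.zeros((420,560),np.uint8)
        def hull(pts): cv2.fillConvexPoly(m,cv2.convexHull(proj(n,pts,k).round().astype(np.int32)),1)
        z0=.110+up
        hull(np.array([[p0[0]+a,p0[1]+b,z0+c] for a in(-.01,.01) for b in(-.01,.01) for c in(.06,.07)]))
        th=np.linspace(0,6.28,16)
        hull(np.array([[p0[0]+.007*np.cos(t),p0[1]+.007*np.sin(t),c] for t in th for c in (.095,z0+.06)]))
        return m>0
    for y in ys:
        best=(0,)
        for d in dets:
            g=d['region']
            for up in np.arange(-.006,.04,.002):
                for dx in (-.004,-.002,0,.002,.004):
                    for dy in (-.004,-.002,0,.002,.004):
                        m=mask((x+dx,y+dy),up); i=(m&g).sum()/(m|g).sum()
                        if i>best[0]: best=(round(i,3),round(up,3),dx,dy,int(g.sum()))
        print('well y',y,'IoU,up,dx,dy,area',best)
E
python3 - <<'E'
from h import *
homecheck('scene')
homecheck('top')
E
```

```text
well y 0.1105 IoU,up,dx,dy,area (np.float64(0.769), np.float64(0.002), 0.004, -0.002, 293)
well y 0.1105 IoU,up,dx,dy,area (np.float64(0.727), np.float64(-0.006), 0.002, -0.004, 112)
```

Run:
```python
from h import *
go([.58,-.10,.32],down(-30))
```

```text
GO [-2.23, 0.91, -1.0] [-5.78, 10.15, -5.81] | at [ 0.6334 -0.0394  0.186 ] rotvec dist deg 104 grip 0.352 F [ 0.5  0.2 -0.4] t 24.4
```

Request:
move_arm:
  motion:
    - [[-0.8,0,-0.4],[0,0,0],50]
    - [[-2.2,0.9,-1.0],[-5.78,10.15,-5.81],50]
    - [[-2.2,0.9,-1.0],[-5.78,10.15,-5.81],50]
    - [[-2.2,0.9,-1.0],[-5.78,10.15,-5.81],50]
    - [[-2.2,0.9,-1.0],[-5.78,10.15,-5.81],50]
    - [[-2.2,0.9,-1.0],[-5.78,10.15,-5.81],50]
    - [[-2.2,0.9,-1.0],[-5.78,10.15,-5.81],50]
    - [[-2.2,0.9,-1.0],[-5.78,10.15,-5.81],50]
    - [[-2.2,0.9,-1.0],[-5.78,10.15,-5.81],50]
    - [[-2.2,0.9,-1.0],[-5.78,10.15,-5.81],50]

```text
time_s: 25.6
eef_pos: [0.5806, -0.0999, 0.3189]
eef_rot: [-0.04, 0.957, -0.285, -0.04]
wrist_force: [-0.5, -0.2, -0.5]
opening: 0.494
```

Run:
```python
from h import *
print(st()[0]['q'].round(2))
for p in pins(): print(p)
g=pg([.5385,-.226],-101,.042); go([*g,.2],down(79))
```

```text
[-0.41  0.21  1.42  0.07  1.6   1.74]
(array([ 0.604 , -0.3841]), np.float64(-86.5), np.float64(0.1367), 0.73, 'steel')
(array([ 0.431 , -0.2672]), np.float64(-106.6), np.float64(0.0582), 0.67, 'steel')
(array([ 0.7328, -0.4053]), np.float64(-107.3), np.float64(0.0576), 0.63, 'YELLOW')
GO [1.05, 2.93, 1.74] [-0.97, 0.08, -14.0] | at [ 0.58   -0.0973  0.3202] rotvec dist deg 112 grip 0.506 F [0.  0.1 0.6] t 25.7
```

Request:
move_arm:
  motion:
    - [[1.05,2.9,1.7],[-0.9,0.08,-14.0],50]
    - [[1.05,2.9,1.7],[-0.9,0.08,-14.0],50]
    - [[1.05,2.9,1.7],[-0.9,0.08,-14.0],50]
    - [[1.05,2.9,1.7],[-0.9,0.08,-14.0],50]
    - [[1.05,2.9,1.7],[-0.9,0.08,-14.0],50]
    - [[1.05,2.9,1.7],[-0.9,0.08,-14.0],50]
    - [[1.05,2.9,1.7],[-0.9,0.08,-14.0],50]
    - [[1.05,2.9,1.7],[-0.9,0.08,-14.0],50]
    - [[1.05,2.9,1.7],[-0.9,0.08,-14.0],50]
    - [[1.05,2.9,1.7],[-0.9,0.08,-14.0],50]

```text
time_s: 26.95
eef_pos: [0.5304, -0.2688, 0.1999]
eef_rot: [-0.01, 0.798, 0.602, -0.001]
wrist_force: [0.2, -0.2, 0.4]
opening: 0.5
```

Run:
```python
from h import *
k=K('wrist')
for p in pins('wrist',k): print(p)
for p in pins(): print(p)
g=pg([.5385,-.226],-101,.042); go([*g,.009],down(79))
```

```text
(array([ 0.5361, -0.2255]), np.float64(-101.2), np.float64(0.1414), 0.89, 'steel')
(array([ 0.6001, -0.3845]), np.float64(-86.4), np.float64(0.148), 0.71, 'steel')
(array([ 0.3396, -0.1116]), np.float64(-108.7), np.float64(0.1235), 0.62, 'YELLOW')
(array([ 0.4381, -0.2291]), np.float64(-108.6), np.float64(0.1426), 0.61, 'steel')
(array([ 0.7406, -0.3672]), np.float64(-105.3), np.float64(0.1455), 0.61, 'YELLOW')
(array([ 0.7499, -0.347 ]), np.float64(73.7), np.float64(0.0965), 0.75, 'YELLOW')
(array([0.664, 0.122]), np.float64(12.4), np.float64(0.0378), 0.67, 'steel')
(array([ 0.3549, -0.0797]), np.float64(-107.1), np.float64(0.0755), 0.57, 'YELLOW')
(array([0.8147, 0.0676]), np.float64(-100.9), np.float64(0.0952), 0.53, 'steel')
GO [0.0, 0.04, 3.19] [-0.11, -0.07, -0.68] | at [ 0.5306 -0.2691  0.2004] rotvec dist deg 6 grip 0.502 F [ 0.2 -0.4  0.3] t 27.1
```

Request:
move_arm:
  motion:
    - [[0,0.04,1.0],[-0.1,-0.07,-0.68],50]
    - [[0,0.04,2.0],[-0.1,-0.07,-0.68],50]
    - [[0,0.04,2.8],[-0.1,-0.07,-0.68],50]
    - [[0,0.04,3.1],[-0.1,-0.07,-0.68],50]
    - [[0,0.04,3.18],[-0.1,-0.07,-0.68],50]
    - [[0,0.04,3.18],[-0.1,-0.07,-0.68],50]
    - [[0,0.04,3.18],[-0.1,-0.07,-0.68],50]

```text
time_s: 28.02
eef_pos: [0.5325, -0.2689, 0.0127]
eef_rot: [0.003, 0.77, 0.638, -0.0]
wrist_force: [0.1, 0.4, -0.2]
opening: 0.5
```

Request:
move_arm:
  motion:
    - [[0,0,0.05],[0,0,0],50]
    - [[0,0,0.06],[0,0,0],50]
    - [[0,0,0.06],[0,0,0],5]
    - [[0,0,0.06],[0,0,0],5]
    - [[0,0,0.06],[0,0,0],5]
    - [[0,0,0.06],[0,0,0],5]
    - [[0,0,0.06],[0,0,0],5]

```text
time_s: 28.9
eef_pos: [0.5317, -0.2685, 0.0085]
eef_rot: [0.002, 0.77, 0.638, -0.0]
wrist_force: [-2.7, 0.4, 9.9]
opening: 0.14
```

Request:
move_arm:
  motion:
    - [[0,0,-0.4],[0,0,0],5]
    - [[0,0,-1.4],[0,0,0],5]
    - [[0,0,-2.4],[0,0,1.0],5]
    - [[0,0,-3.4],[0,0,2.3],5]
    - [[0,0,-4.4],[0,0,3.6],5]
    - [[0,0,-5.2],[0,0,4.9],5]
    - [[0,0,-5.2],[0,0,6.2],5]
    - [[0,0,-5.2],[0,0,7.5],5]
    - [[0,0,-5.2],[0,0,8.8],5]
    - [[0,0,-5.2],[0,0,10.1],5]

```text
time_s: 30.15
eef_pos: [0.5307, -0.267, 0.3184]
eef_rot: [0.001, 1.0, -0.016, -0.0]
wrist_force: [0.5, -0.1, -2.0]
opening: 0.138
```

```bash
cat >> h.py <<'E'
def simgo(t1,F,n=10):
    from kin import ik,R as RR
    o,p,r=st(); q=o['q']; rv=(r.inv()*F).as_rotvec(); E=0; Q=[q]
    for s in np.linspace(1/n,1,n):
        q,e=ik(p+(np.array(t1)-p)*s,r*R.from_rotvec(rv*s),q); E=max(E,e); Q.append(q)
    print('sim err',round(E,4),'q end',q.round(2),'max dq/row',np.abs(np.diff(Q,axis=0)).max().round(2))
    go(t1,F)
E
python3 - <<'E'
from h import *
from kin import vert
simgo([.632,.0605,.29],vert(90))
E
```

```text
sim err 0.0 q end [-0.55  0.71  1.44  1.24  2.02  2.48] max dq/row 0.18
GO [1.51, -5.51, 0.47] [8.5, -8.77, 8.48] | at [ 0.5307 -0.267   0.3184] rotvec dist deg 119 grip 0.138 F [ 0.5 -0.1 -2. ] t 30.1
```

Request:
move_arm:
  motion:
    - [[1.5,-5.5,0.3],[8.5,-8.77,8.48],5]
    - [[1.5,-5.5,0.3],[8.5,-8.77,8.48],5]
    - [[1.5,-5.5,0.3],[8.5,-8.77,8.48],5]
    - [[1.5,-5.5,0.3],[8.5,-8.77,8.48],5]
    - [[1.5,-5.5,0.3],[8.5,-8.77,8.48],5]
    - [[1.5,-5.5,0.3],[8.5,-8.77,8.48],5]
    - [[1.5,-5.5,0.3],[8.5,-8.77,8.48],5]
    - [[1.5,-5.5,0.3],[8.5,-8.77,8.48],5]
    - [[1.5,-5.5,0.3],[8.5,-8.77,8.48],5]
    - [[1.5,-5.5,0.3],[8.5,-8.77,8.48],5]

```text
time_s: 31.4
eef_pos: [0.63, 0.0597, 0.2997]
eef_rot: [-0.467, 0.583, -0.469, -0.47]
wrist_force: [-0.4, -0.2, -2.6]
opening: 0.134
```

```bash
cat >> h.py <<'E'
def heldcheck(s=.042,off=.001,n='scene'):
    "compare detected mask with model of pin held in tool (tool x = foot dir), search s and tilt about tool y"
    k=K(n); o,p,r=st(); cam(n); dets=spotter.outline_of(n,'pin0'); best=(0,)
    for ds in np.arange(-.03,.031,.005):
      for ti in (-20,-15,-10,-5,0,5,10,15,20):
        a=r*R.from_euler('y',ti,degrees=True); ax=a.apply([-1,0,0]); c=p+r.apply([0,0,off])-ax*(s+ds)
        u=a.apply([0,1,0]); v=a.apply([0,0,1]); m=np.zeros((420,560),np.uint8)
        def hull(l0,l1,w0,w1):
            pts=[c+ax*l+(u*i+v*j)*w for l,w in((l0,w0),(l1,w1)) for i in(-1,1) for j in(-1,1)]
            cv2.fillConvexPoly(m,cv2.convexHull(proj(n,np.array(pts),k).round().astype(np.int32)),1)
        hull(.06,.07,.01,.01); hull(-.04,.06,.006,.006); hull(-.07,-.04,.002,.006)
        for d in dets:
            g=d['region']; i=(g&(m>0)).sum()/g.sum()*.5+(g&(m>0)).sum()/(m>0).sum()*.5
            if i>best[0]: best=(round(i,3),'s',round(s+ds,3),'tilt',ti,'area',int(g.sum()))
    print('held',n,best)
E
python3 - <<'E'
from h import *
from kin import vert
go([.632,.0605,.25],vert(90)); heldcheck()
E
```

```text
GO [0.82, 0.05, 0.11] [0.83, -0.83, 0.8] | at [0.63   0.0597 0.2997] rotvec dist deg 11 grip 0.134 F [-0.4 -0.2 -2.6] t 31.4
held scene (np.float64(0.721), 's', np.float64(0.047), 'tilt', 5, 'area', 430)
```

Request:
move_arm:
  motion:
    - [[0.4,0,0.05],[0.83,-0.83,0.8],5]
    - [[0.82,0.05,0.11],[0.83,-0.83,0.8],5]
    - [[0.82,0.05,0.11],[0.83,-0.83,0.8],5]
    - [[0.82,0.05,0.11],[0.83,-0.83,0.8],5]

```text
time_s: 32.0
eef_pos: [0.6329, 0.0608, 0.2522]
eef_rot: [-0.499, 0.505, -0.498, -0.498]
wrist_force: [-0.1, 0.1, -0.4]
opening: 0.135
```

Run:
```python
from h import *
from kin import vert
heldcheck(); heldcheck(n='top')
go([.632,.0610,.157],vert(90));
```

```text
held scene (np.float64(0.725), 's', np.float64(0.042), 'tilt', 0, 'area', 412)
held top (np.float64(0.743), 's', np.float64(0.032), 'tilt', -5, 'area', 132)
GO [1.58, 0.02, 0.01] [0.04, -0.04, 0.06] | at [0.6326 0.0608 0.2521] rotvec dist deg 1 grip 0.134 F [ 0.3 -1.  -1.1] t 32.2
```

Request:
move_arm:
  motion:
    - [[0.3,0,0],[0,0,0],5]
    - [[0.55,0,0],[0,0,0],5]
    - [[0.75,0,0],[0,0,0],5]
    - [[0.9,0,0],[0,0,0],5]
    - [[1.05,0,0],[0,0,0],5]
    - [[1.2,0,0],[0,0,0],5]
    - [[1.35,0,0],[0,0,0],5]
    - [[1.5,0,0],[0,0,0],5]
    - [[1.58,0,0],[0,0,0],5]
    - [[1.58,0,0],[0,0,0],5]

```text
time_s: 33.45
eef_pos: [0.6325, 0.0607, 0.1556]
eef_rot: [-0.499, 0.503, -0.498, -0.499]
wrist_force: [-0.3, 1.1, -2.3]
opening: 0.137
```

Request:
move_arm:
  motion:
    - [[0.06,0,0],[0,0,0],5]
    - [[0.06,0,0],[0,0,0],20]
    - [[0.06,0,0],[0,0,0],35]
    - [[0.06,0,0],[0,0,0],35]
    - [[0.06,0,0],[0,0,0],35]
    - [[0.06,0,-0.4],[0,0,0],35]
    - [[0.06,0,-1.2],[0,0,0],35]
    - [[0,0,-2.0],[0,0,0],35]
    - [[-0.8,0,-2.6],[0,0,0],35]
    - [[-1.6,0,-2.6],[0,0,0],35]

```text
time_s: 34.7
eef_pos: [0.6327, -0.1002, 0.2531]
eef_rot: [-0.5, 0.502, -0.5, -0.498]
wrist_force: [1.3, -0.2, 0.3]
opening: 0.347
```

Run:
```python
from h import *
from kin import vert
homecheck('scene',(.1105,.0625)); homecheck('top',(.1105,.0625))
simgo([.52,-.18,.32],down(-20))
```

```text
well y 0.1105 IoU,up,dx,dy,area (np.float64(0.831), np.float64(0.002), 0.002, -0.004, 333)
well y 0.0625 IoU,up,dx,dy,area (np.float64(0.829), np.float64(0.002), 0.004, -0.004, 306)
well y 0.1105 IoU,up,dx,dy,area (np.float64(0.682), np.float64(-0.006), 0, -0.004, 105)
well y 0.0625 IoU,up,dx,dy,area (np.float64(0.769), np.float64(-0.006), 0.002, -0.004, 116)
sim err 0.0 q end [-0.55  0.07  1.57 -0.    1.5   1.37] max dq/row 0.14
GO [-1.12, 1.88, -1.39] [-6.78, 9.65, -6.75] | at [ 0.6329 -0.0968  0.2533] rotvec dist deg 109 grip 0.346 F [-0.5  0.5 -0.7] t 34.9
```

Both pins look home. Next is the pin at (0.44, -0.229).

Request:
move_arm:
  motion:
    - [[-1.1,1.9,-1.4],[-6.78,9.65,-6.75],50]
    - [[-1.1,1.9,-1.4],[-6.78,9.65,-6.75],50]
    - [[-1.1,1.9,-1.4],[-6.78,9.65,-6.75],50]
    - [[-1.1,1.9,-1.4],[-6.78,9.65,-6.75],50]
    - [[-1.1,1.9,-1.4],[-6.78,9.65,-6.75],50]
    - [[-1.1,1.9,-1.4],[-6.78,9.65,-6.75],50]
    - [[-1.1,1.9,-1.4],[-6.78,9.65,-6.75],50]
    - [[-1.1,1.9,-1.4],[-6.78,9.65,-6.75],50]
    - [[-1.1,1.9,-1.4],[-6.78,9.65,-6.75],50]
    - [[-1.1,1.9,-1.4],[-6.78,9.65,-6.75],50]

```text
time_s: 36.15
eef_pos: [0.5188, -0.1798, 0.3172]
eef_rot: [-0.006, 0.984, -0.177, -0.007]
wrist_force: [1.1, -0.1, -0.3]
opening: 0.498
```

Run:
```python
from h import *
for p in pins(): print(p)
g=pg([.4405,-.229],-107.5,.042); simgo([*g,.2],down(72.5))
```

```text
(array([ 0.4414, -0.2338]), np.float64(-108.3), np.float64(0.1253), 0.57, 'steel')
sim err 0.0 q end [-0.8   0.06  1.82  0.    1.26 -0.49] max dq/row 0.19
GO [-0.84, 1.98, 1.96] [-0.17, 0.04, -11.61] | at [ 0.5178 -0.1773  0.3177] rotvec dist deg 93 grip 0.501 F [0.4 0.7 0.6] t 36.2
```

Request:
move_arm:
  motion:
    - [[-0.84,1.98,1.96],[-0.17,0.04,-11.6],50]
    - [[-0.84,1.98,1.96],[-0.17,0.04,-11.6],50]
    - [[-0.84,1.98,1.96],[-0.17,0.04,-11.6],50]
    - [[-0.84,1.98,1.96],[-0.17,0.04,-11.6],50]
    - [[-0.84,1.98,1.96],[-0.17,0.04,-11.6],50]
    - [[-0.84,1.98,1.96],[-0.17,0.04,-11.6],50]
    - [[-0.84,1.98,1.96],[-0.17,0.04,-11.6],50]
    - [[-0.84,1.98,1.96],[-0.17,0.04,-11.6],50]
    - [[-0.84,1.98,1.96],[-0.17,0.04,-11.6],50]
    - [[-0.84,1.98,1.96],[-0.17,0.04,-11.6],50]

```text
time_s: 37.5
eef_pos: [0.4279, -0.2713, 0.1988]
eef_rot: [-0.003, 0.809, 0.588, 0.0]
wrist_force: [-0.4, 0.6, -0.6]
opening: 0.501
```

Run:
```python
from h import *
k=K('wrist')
for p in pins('wrist',k): print(p)
for p in pins(): print(p)
g=pg([.4405,-.229],-107.5,.042); go([*g,.009],down(72.5))
```

```text
(array([ 0.6003, -0.3848]), np.float64(-86.2), np.float64(0.1474), 0.92, 'steel')
(array([ 0.4386, -0.2282]), np.float64(-108.0), np.float64(0.141), 0.58, 'steel')
(array([ 0.4465, -0.2163]), np.float64(-107.4), np.float64(0.116), 0.8, 'steel')
(array([ 0.3465, -0.1064]), np.float64(-107.4), np.float64(0.1345), 0.69, 'YELLOW')
(array([0.6662, 0.0671]), np.float64(0.0), np.float64(0.0359), 0.59, 'steel')
(array([ 0.6038, -0.3835]), np.float64(-87.0), np.float64(0.1374), 0.55, 'steel')
(array([0.6637, 0.1221]), np.float64(11.5), np.float64(0.0373), 0.41, 'steel')
(array([ 0.7995, -0.0802]), np.float64(110.7), np.float64(0.0945), 0.36, 'steel')
GO [0.02, -0.01, 3.18] [-0.01, -0.02, -0.05] | at [ 0.4283 -0.271   0.1996] rotvec dist deg 0 grip 0.503 F [ 0.9 -0.3  0.2] t 37.7
```

Request:
move_arm:
  motion:
    - [[0,0,1.0],[0,0,0],50]
    - [[0,0,2.0],[0,0,0],50]
    - [[0,0,2.8],[0,0,0],50]
    - [[0,0,3.1],[0,0,0],50]
    - [[0,0,3.2],[0,0,0],50]
    - [[0,0,3.22],[0,0,0],50]
    - [[0,0,3.22],[0,0,0],50]

```text
time_s: 38.58
eef_pos: [0.4297, -0.2717, 0.0085]
eef_rot: [0.001, 0.808, 0.589, 0.001]
wrist_force: [-0.1, 0.3, 0.9]
opening: 0.501
```

Request:
move_arm:
  motion:
    - [[0,0,-0.01],[0,0,0],5]
    - [[0,0,-0.01],[0,0,0],5]
    - [[0,0,-0.01],[0,0,0],5]
    - [[0,0,-0.01],[0,0,0],5]
    - [[0,0,-0.4],[0,0,0],5]
    - [[0,0,-1.4],[0,0,0],5]
    - [[0,0,-2.4],[0,0,1.0],5]
    - [[0,0,-3.4],[0,0,2.3],5]
    - [[0,0,-4.4],[0,0,3.6],5]
    - [[0,0,-5.2],[0,0,4.9],5]

```text
time_s: 39.83
eef_pos: [0.4284, -0.2709, 0.3218]
eef_rot: [0.001, 0.96, 0.281, 0.001]
wrist_force: [0.9, -0.3, -3.3]
opening: 0.138
```

Run:
```python
from h import *
from kin import vert
simgo([.46,-.26,.32],down(-40)); simgo([.632,.0125,.29],vert(90),14)
```

```text
sim err 0.0 q end [-0.74  0.02  1.62 -0.    1.5   1.53] max dq/row 0.13
GO [0.54, 0.13, 0.03] [0.0, -0.02, 9.09] | at [ 0.4284 -0.2709  0.3218] rotvec dist deg 73 grip 0.138 F [ 0.9 -0.3 -3.3] t 39.8
sim err 0.0 q end [-0.61  0.75  1.38  1.22  2.08  2.49] max dq/row 0.19
GO [5.41, -2.14, 0.53] [11.57, -6.34, 11.58] | at [ 0.4284 -0.2709  0.3218] rotvec dist deg 140 grip 0.138 F [ 0.9 -0.3 -3.3] t 39.8
```

Request:
move_arm:
  motion:
    - [[5.4,-2.1,0.2],[11.57,-6.34,11.58],5]
    - [[5.4,-2.1,0.2],[11.57,-6.34,11.58],5]
    - [[5.4,-2.1,0.2],[11.57,-6.34,11.58],5]
    - [[5.4,-2.1,0.2],[11.57,-6.34,11.58],5]
    - [[5.4,-2.1,0.2],[11.57,-6.34,11.58],5]
    - [[5.4,-2.1,0.2],[11.57,-6.34,11.58],5]
    - [[5.4,-2.1,0.2],[11.57,-6.34,11.58],5]
    - [[5.4,-2.1,0.2],[11.57,-6.34,11.58],5]
    - [[5.4,-2.1,0.2],[11.57,-6.34,11.58],5]
    - [[5.4,-2.1,0.2],[11.57,-6.34,11.58],5]

```text
time_s: 41.08
eef_pos: [0.6315, 0.011, 0.3066]
eef_rot: [-0.428, 0.716, -0.343, -0.431]
wrist_force: [0.5, -0.1, -0.8]
opening: 0.137
```

Run:
```python
from h import *
from kin import vert
simgo([.632,.0128,.26],vert(90))
```

```text
sim err 0.0 q end [-0.61  0.79  1.38  1.19  2.06  2.45] max dq/row 0.03
GO [0.71, 0.23, 0.23] [2.73, -1.46, 2.68] | at [0.6315 0.011  0.3066] rotvec dist deg 33 grip 0.137 F [ 0.5 -0.1 -0.8] t 41.1
```

Request:
move_arm:
  motion:
    - [[0.1,0,0],[2.73,-1.46,2.68],5]
    - [[0.3,0.1,0.1],[2.73,-1.46,2.68],5]
    - [[0.71,0.23,0.23],[2.73,-1.46,2.68],5]
    - [[0.71,0.23,0.23],[2.73,-1.46,2.68],5]
    - [[0.71,0.23,0.23],[2.73,-1.46,2.68],5]
    - [[0.71,0.23,0.23],[2.73,-1.46,2.68],5]

```text
time_s: 41.82
eef_pos: [0.6329, 0.0129, 0.2623]
eef_rot: [-0.5, 0.506, -0.497, -0.498]
wrist_force: [0.5, 0.0, -1.3]
opening: 0.135
```

Run:
```python
from h import *
from kin import vert
heldcheck()
go([.632,.0132,.157],vert(90))
```

```text
held scene (np.float64(0.787), 's', np.float64(0.047), 'tilt', 0, 'area', 473)
GO [1.75, 0.03, 0.01] [0.05, -0.03, 0.06] | at [0.6327 0.0131 0.2619] rotvec dist deg 1 grip 0.131 F [-0.7  0.1 -1.5] t 41.9
```

Request:
move_arm:
  motion:
    - [[0.4,0,0],[0,0,0],5]
    - [[0.7,0,0],[0,0,0],5]
    - [[0.9,0,0],[0,0,0],5]
    - [[1.05,0,0],[0,0,0],5]
    - [[1.2,0,0],[0,0,0],5]
    - [[1.35,0,0],[0,0,0],5]
    - [[1.5,0,0],[0,0,0],5]
    - [[1.65,0,0],[0,0,0],5]
    - [[1.75,0,0],[0,0,0],5]
    - [[1.75,0,0],[0,0,0],5]

```text
time_s: 43.18
eef_pos: [0.6324, 0.0127, 0.1564]
eef_rot: [-0.5, 0.503, -0.497, -0.5]
wrist_force: [-1.2, -0.2, 3.5]
opening: 0.134
```

Request:
move_arm:
  motion:
    - [[0.0,0,0],[0,0,0],20]
    - [[0.0,0,0],[0,0,0],35]
    - [[0.0,0,0],[0,0,0],35]
    - [[0.0,0,0],[0,0,0],35]
    - [[0.0,0,-0.4],[0,0,0],35]
    - [[0.0,0,-1.2],[0,0,0],35]
    - [[0,0,-2.0],[0,0,0],35]
    - [[-0.8,0,-2.6],[0,0,0],35]
    - [[-1.6,0,-2.6],[0,0,0],35]

```text
time_s: 44.3
eef_pos: [0.6322, -0.148, 0.2522]
eef_rot: [-0.501, 0.502, -0.499, -0.498]
wrist_force: [0.8, 0.9, -0.3]
opening: 0.349
```

Run:
```python
from h import *
from kin import vert
homecheck('scene',(.1105,.0625,.0145))
simgo([.56,-.25,.32],down(-20))
```

```text
well y 0.1105 IoU,up,dx,dy,area (np.float64(0.821), np.float64(0.002), 0.002, -0.004, 320)
well y 0.0625 IoU,up,dx,dy,area (np.float64(0.828), np.float64(0.0), 0.004, -0.004, 311)
well y 0.0145 IoU,up,dx,dy,area (np.float64(0.839), np.float64(0.0), 0.002, -0.004, 281)
sim err 0.0 q end [-0.61  0.21  1.41 -0.    1.52  1.31] max dq/row 0.16
GO [-1.05, 1.22, -1.72] [-6.8, 9.6, -6.72] | at [ 0.6335 -0.1468  0.2574] rotvec dist deg 108 grip 0.352 F [ 0.4 -1.   1. ] t 44.4
```

Request:
move_arm:
  motion:
    - [[-1.05,1.2,-1.7],[-6.8,9.6,-6.72],50]
    - [[-1.05,1.2,-1.7],[-6.8,9.6,-6.72],50]
    - [[-1.05,1.2,-1.7],[-6.8,9.6,-6.72],50]
    - [[-1.05,1.2,-1.7],[-6.8,9.6,-6.72],50]
    - [[-1.05,1.2,-1.7],[-6.8,9.6,-6.72],50]
    - [[-1.05,1.2,-1.7],[-6.8,9.6,-6.72],50]
    - [[-1.05,1.2,-1.7],[-6.8,9.6,-6.72],50]
    - [[-1.05,1.2,-1.7],[-6.8,9.6,-6.72],50]
    - [[-1.05,1.2,-1.7],[-6.8,9.6,-6.72],50]
    - [[-1.05,1.2,-1.7],[-6.8,9.6,-6.72],50]

```text
time_s: 45.65
eef_pos: [0.561, -0.2464, 0.3151]
eef_rot: [-0.005, 0.984, -0.176, -0.008]
wrist_force: [-0.2, -0.1, -0.3]
opening: 0.501
```

Run:
```python
from h import *
for p in pins(): print(p)
g=pg([.602,-.384],-86.6,.042); simgo([*g,.2],down(93.4))
```

```text
(array([0.6637, 0.1222]), np.float64(14.6), np.float64(0.0361), 0.48, 'steel')
(array([0.6659, 0.0679]), np.float64(6.5), np.float64(0.0379), 0.45, 'steel')
(array([0.603 , 0.0675]), np.float64(89.2), np.float64(0.2779), 0.37, 'steel')
sim err 0.0 q end [-0.77  0.57  1.17 -0.    1.4  -0.83] max dq/row 0.22
GO [1.79, 2.61, 1.86] [-0.2, 0.02, -14.2] | at [ 0.5599 -0.2436  0.3155] rotvec dist deg 114 grip 0.496 F [-0.4  0.6  0.5] t 45.8
```

Request:
move_arm:
  motion:
    - [[1.8,2.6,1.86],[-0.2,0,-14.2],50]
    - [[1.8,2.6,1.86],[-0.2,0,-14.2],50]
    - [[1.8,2.6,1.86],[-0.2,0,-14.2],50]
    - [[1.8,2.6,1.86],[-0.2,0,-14.2],50]
    - [[1.8,2.6,1.86],[-0.2,0,-14.2],50]
    - [[1.8,2.6,1.86],[-0.2,0,-14.2],50]
    - [[1.8,2.6,1.86],[-0.2,0,-14.2],50]
    - [[1.8,2.6,1.86],[-0.2,0,-14.2],50]
    - [[1.8,2.6,1.86],[-0.2,0,-14.2],50]
    - [[1.8,2.6,1.86],[-0.2,0,-14.2],50]

```text
time_s: 47.0
eef_pos: [0.605, -0.4284, 0.1973]
eef_rot: [-0.004, 0.724, 0.689, -0.001]
wrist_force: [0.2, 0.0, -0.5]
opening: 0.498
```

Run:
```python
from h import *
k=K('wrist')
for p in pins('wrist',k): print(p)
for p in pins(): print(p)
g=pg([.602,-.384],-86.6,.042); go([*g,.0085],down(93.4))
```

```text
(array([ 0.5995, -0.3827]), np.float64(-87.0), np.float64(0.1405), 0.92, 'steel')
(array([ 0.7407, -0.3651]), np.float64(-105.8), np.float64(0.1399), 0.87, 'steel')
(array([ 0.6029, -0.3742]), np.float64(93.6), np.float64(0.1065), 0.81, 'steel')
(array([ 0.7441, -0.3687]), np.float64(-106.2), np.float64(0.1389), 0.72, 'YELLOW')
(array([ 0.3384, -0.133 ]), np.float64(-108.2), np.float64(0.08), 0.66, 'YELLOW')
(array([0.6637, 0.1223]), np.float64(14.5), np.float64(0.0374), 0.65, 'steel')
(array([0.6652, 0.0672]), np.float64(4.8), np.float64(0.0389), 0.6, 'steel')
(array([0.6675, 0.0137]), np.float64(-1.1), np.float64(0.0385), 0.52, 'steel')
(array([ 0.7991, -0.0802]), np.float64(110.9), np.float64(0.0937), 0.26, 'steel')
GO [0.03, 0.0, 3.15] [-0.04, -0.01, -0.84] | at [ 0.6053 -0.428   0.1977] rotvec dist deg 7 grip 0.5 F [ 0.2  0.5 -0.5] t 47.2
```

Request:
move_arm:
  motion:
    - [[0.03,0,1.0],[0,0,-0.84],50]
    - [[0.03,0,2.0],[0,0,-0.84],50]
    - [[0.03,0,2.8],[0,0,-0.84],50]
    - [[0.03,0,3.1],[0,0,-0.84],50]
    - [[0.03,0,3.16],[0,0,-0.84],50]
    - [[0.03,0,3.18],[0,0,-0.84],50]
    - [[0.03,0,3.18],[0,0,-0.84],50]

```text
time_s: 48.08
eef_pos: [0.6063, -0.4265, 0.0105]
eef_rot: [0.0, 0.684, 0.73, -0.002]
wrist_force: [0.5, 0.4, -0.0]
opening: 0.502
```

Request:
move_arm:
  motion:
    - [[0,0,0.025],[0,0,0],5]
    - [[0,0,0.025],[0,0,0],5]
    - [[0,0,0.025],[0,0,0],5]
    - [[0,0,0.025],[0,0,0],5]
    - [[0,0,-0.4],[0,0,0],5]
    - [[0,0,-1.4],[0,0,0],5]
    - [[0,0,-2.4],[0,0,1.0],5]
    - [[0,0,-3.4],[0,0,2.3],5]
    - [[0,0,-4.4],[0,0,3.6],5]
    - [[0,0,-5.2],[0,0,4.9],5]

```text
time_s: 49.32
eef_pos: [0.6062, -0.425, 0.3246]
eef_rot: [0.0, 0.89, 0.456, -0.002]
wrist_force: [0.5, -0.3, -1.8]
opening: 0.133
```

Run:
```python
from h import *
from kin import vert
simgo([.58,-.30,.32],down(-20)); simgo([.632,-.035,.30],vert(90),14)
```

```text
sim err 0.0 q end [-0.66  0.3   1.3   0.    1.54  1.26] max dq/row 0.14
GO [1.43, -1.57, 0.07] [0.01, 0.03, 9.28] | at [ 0.6062 -0.425   0.3246] rotvec dist deg 74 grip 0.133 F [ 0.5 -0.3 -1.8] t 49.3
sim err 0.0 q end [-0.67  0.77  1.32  1.2   2.14  2.52] max dq/row 0.27
GO [5.53, -3.45, 0.39] [13.37, -4.3, 13.32] | at [ 0.6062 -0.425   0.3246] rotvec dist deg 155 grip 0.133 F [ 0.5 -0.3 -1.8] t 49.3
```

Request:
move_arm:
  motion:
    - [[1.4,-1.6,0],[0,0,9.3],5]
    - [[1.4,-1.6,0],[0,0,9.3],5]
    - [[1.4,-1.6,0],[0,0,9.3],5]
    - [[1.4,-1.6,0],[0,0,9.3],5]
    - [[1.4,-1.6,0],[0,0,9.3],5]
    - [[1.4,-1.6,0],[0,0,9.3],5]
    - [[1.4,-1.6,0],[0,0,9.3],5]
    - [[1.4,-1.6,0],[0,0,9.3],5]

```text
time_s: 50.32
eef_pos: [0.5765, -0.3008, 0.3209]
eef_rot: [0.001, 0.985, -0.172, -0.002]
wrist_force: [-0.2, -1.0, -1.6]
opening: 0.136
```

Run:
```python
from h import *
from kin import vert
simgo([.632,-.035,.30],vert(90),11)
```

```text
sim err 0.0 q end [-0.67  0.77  1.32  1.2   2.14  2.52] max dq/row 0.15
GO [-0.63, -4.48, 0.34] [6.84, -9.67, 6.79] | at [ 0.5765 -0.3008  0.3209] rotvec dist deg 109 grip 0.136 F [-0.2 -1.  -1.6] t 50.3
```

Request:
move_arm:
  motion:
    - [[-0.6,-4.48,0.3],[6.84,-9.67,6.79],5]
    - [[-0.6,-4.48,0.3],[6.84,-9.67,6.79],5]
    - [[-0.6,-4.48,0.3],[6.84,-9.67,6.79],5]
    - [[-0.6,-4.48,0.3],[6.84,-9.67,6.79],5]
    - [[-0.6,-4.48,0.3],[6.84,-9.67,6.79],5]
    - [[-0.6,-4.48,0.3],[6.84,-9.67,6.79],5]
    - [[-0.6,-4.48,0.3],[6.84,-9.67,6.79],5]
    - [[-0.6,-4.48,0.3],[6.84,-9.67,6.79],5]
    - [[-0.6,-4.48,0.3],[6.84,-9.67,6.79],5]
    - [[-0.6,-4.48,0.3],[6.84,-9.67,6.79],5]

```text
time_s: 51.58
eef_pos: [0.6344, -0.0368, 0.3019]
eef_rot: [-0.497, 0.512, -0.498, -0.493]
wrist_force: [-1.2, -0.3, -2.2]
opening: 0.139
```

Run:
```python
from h import *
from kin import vert
heldcheck()
go([.632,-.035,.24],vert(90),)
```

```text
held scene (np.float64(0.123), 's', np.float64(0.072), 'tilt', -20, 'area', 278)
GO [0.98, 0.02, 0.04] [0.08, -0.12, 0.08] | at [ 0.6327 -0.0364  0.2986] rotvec dist deg 1 grip 0.137 F [-0.9  1.  -1.8] t 51.7
```

Run:
```python
from h import *
a=cam('scene'); heldcheck(); b=cam('top')
cv2.imwrite('pics/c4.png',np.hstack([cv2.resize(a[60:320,180:380],(400,520)),cv2.resize(b[130:320,180:326],(400,520))]))
```

```text
held scene (np.float64(0.762), 's', np.float64(0.047), 'tilt', 0, 'area', 432)
```

View pics/c4.png

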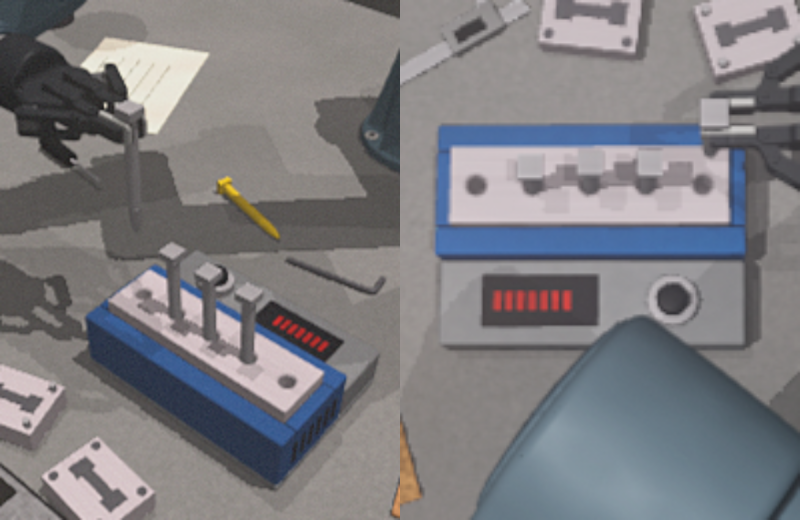

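Three pins stand in wells 1–3 with heads at equal heights, and the fourth hangs upright above well 0. I lower it now.

Request:
move_arm:
  motion:
    - [[0.5,0,0.02],[0,-0.1,0.1],5]
    - [[1.0,0,0.02],[0,-0.1,0.1],5]
    - [[1.3,0,0.02],[0,-0.1,0.1],5]
    - [[1.5,0,0.02],[0,-0.1,0.1],5]
    - [[1.65,0,0.02],[0,-0.1,0.1],5]
    - [[1.8,0,0.02],[0,-0.1,0.1],5]
    - [[1.95,0,0.02],[0,-0.1,0.1],5]
    - [[2.1,0,0.02],[0,-0.1,0.1],5]
    - [[2.25,0,0.02],[0,-0.1,0.1],5]
    - [[2.25,0,0.02],[0,-0.1,0.1],5]

```text
time_s: 53.12
eef_pos: [0.6354, -0.0369, 0.1652]
eef_rot: [-0.494, 0.505, -0.498, -0.503]
wrist_force: [-5.2, 4.7, -2.6]
opening: 0.138
```

Run:
```python
from h import *
from kin import vert
go([.632,-.035,.157],vert(90),)
```

```text
GO [0.14, 0.06, 0.03] [0.11, -0.05, -0.01] | at [ 0.6354 -0.0369  0.1652] rotvec dist deg 1 grip 0.138 F [-5.2  4.7 -2.6] t 53.1
```

Request:
move_arm:
  motion:
    - [[0,0.06,0.03],[0.1,0,0],5]
    - [[0,0.06,0.03],[0.1,0,0],5]
    - [[0.07,0.06,0.03],[0.1,0,0],5]
    - [[0.14,0.06,0.03],[0.1,0,0],5]
    - [[0.14,0.06,0.03],[0.1,0,0],5]

```text
time_s: 53.75
eef_pos: [0.6329, -0.036, 0.1577]
eef_rot: [-0.498, 0.502, -0.502, -0.497]
wrist_force: [0.5, 3.1, -0.6]
opening: 0.136
```

Request:
move_arm:
  motion:
    - [[0.05,0,0.02],[0,0,0],5]
    - [[0.05,0,0.02],[0,0,0],20]
    - [[0.05,0,0.02],[0,0,0],35]
    - [[0.05,0,0.02],[0,0,0],35]
    - [[0.05,0,0.02],[0,0,0],35]
    - [[0.05,0,-0.4],[0,0,0],35]
    - [[0.05,0,-1.2],[0,0,0],35]
    - [[0,0,-2.0],[0,0,0],35]
    - [[-0.8,0,-2.6],[0,0,0],35]
    - [[-1.6,0,-2.6],[0,0,0],35]

```text
time_s: 55.0
eef_pos: [0.6321, -0.1946, 0.2558]
eef_rot: [0.499, -0.501, 0.503, 0.497]
wrist_force: [1.1, 0.3, -0.1]
opening: 0.352
```

Run:
```python
from h import *
from kin import vert
homecheck('scene',(.1105,.0625,.0145,-.0335))
simgo([.53,-.18,.30],down(60),14)
simgo([.53,-.25,.30],down(-20),14)
```

```text
well y 0.1105 IoU,up,dx,dy,area (np.float64(0.764), np.float64(0.002), 0.002, -0.004, 283)
well y 0.0625 IoU,up,dx,dy,area (np.float64(0.806), np.float64(0.0), 0.004, -0.004, 301)
well y 0.0145 IoU,up,dx,dy,area (np.float64(0.852), np.float64(0.0), 0.002, -0.004, 287)
well y -0.0335 IoU,up,dx,dy,area (0,)
sim err 0.0 q end [-0.54  0.1   1.57 -0.    1.47 -0.02] max dq/row 0.25
GO [-0.67, 1.72, 0.21] [-13.69, 3.58, -13.85] | at [ 0.6335 -0.1934  0.2613] rotvec dist deg 158 grip 0.351 F [ 1.1 -0.1 -1. ] t 55.1
sim err 0.0 q end [-0.64  0.16  1.51 -0.    1.47  1.28] max dq/row 0.11
GO [-0.65, 1.72, -0.95] [-6.78, 9.57, -6.78] | at [ 0.6335 -0.1934  0.2613] rotvec dist deg 108 grip 0.351 F [ 1.1 -0.1 -1. ] t 55.1
```

Request:
move_arm:
  motion:
    - [[-0.65,1.7,-0.95],[-6.78,9.57,-6.78],35]
    - [[-0.65,1.7,-0.95],[-6.78,9.57,-6.78],35]
    - [[-0.65,1.7,-0.95],[-6.78,9.57,-6.78],35]
    - [[-0.65,1.7,-0.95],[-6.78,9.57,-6.78],35]
    - [[-0.65,1.7,-0.95],[-6.78,9.57,-6.78],35]
    - [[-0.65,1.7,-0.95],[-6.78,9.57,-6.78],35]
    - [[-0.65,1.7,-0.95],[-6.78,9.57,-6.78],20]
    - [[-0.65,1.7,-0.95],[-6.78,9.57,-6.78],0]
    - [[-0.65,1.7,-0.95],[-6.78,9.57,-6.78],0]
    - [[-0.65,1.7,-0.95],[-6.78,9.57,-6.78],0]

```text
time_s: 56.35
eef_pos: [0.5308, -0.2477, 0.295]
eef_rot: [-0.005, 0.984, -0.175, -0.008]
wrist_force: [0.2, -0.2, -0.8]
opening: 0.002
```

Run:
```python
from h import *
homecheck('scene',(.0145,-.0335))
a=cam('scene'); b=cam('top')
cv2.imwrite('pics/c5.png',np.hstack([cv2.resize(a[100:300,200:380],(400,444)),cv2.resize(b[130:330,180:360],(400,444))]))
go([.538,-.006,.16],down(-20)); go([.538,-.006,.16],down(60))
```

```text
well y 0.0145 IoU,up,dx,dy,area (np.float64(0.702), np.float64(0.0), 0.002, -0.004, 229)
well y -0.0335 IoU,up,dx,dy,area (np.float64(0.821), np.float64(-0.002), 0.004, -0.004, 274)
GO [-1.23, -3.78, 2.33] [-0.09, 0.17, -0.06] | at [ 0.5303 -0.2472  0.295 ] rotvec dist deg 2 grip -0.001 F [ 0.9 -0.4  0.2] t 56.5
GO [-1.23, -3.78, 2.33] [-0.19, 0.08, -10.06] | at [ 0.5303 -0.2472  0.295 ] rotvec dist deg 80 grip -0.001 F [ 0.9 -0.4  0.2] t 56.5
```

View pics/c5.png

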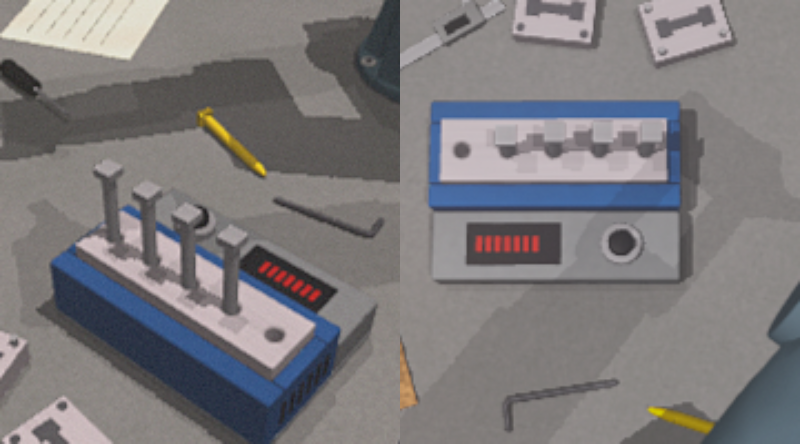

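All four pins are upright at equal heights, one each in wells 0–3. The button is clear at about (621,243) in the right half of the crop. Time to press it with the gripper shut.

Request:
move_arm:
  motion:
    - [[-1.25,-3.78,0],[-0.09,0.17,0],0]
    - [[-1.25,-3.78,0],[-0.09,0.17,0],0]
    - [[-1.25,-3.78,0.5],[-0.09,0.17,0],0]
    - [[-1.25,-3.78,1.5],[-0.09,0.17,0],0]
    - [[-1.25,-3.78,2.5],[-0.09,0.17,0],0]
    - [[-1.25,-3.78,3.0],[-0.09,0.17,0],0]
    - [[-1.25,-3.78,3.0],[-0.09,0.17,0],0]
    - [[-1.25,-3.78,3.0],[-0.09,0.17,0],0]

```text
time_s: 57.55
eef_pos: [0.5382, -0.0072, 0.1204]
eef_rot: [0.001, 0.984, -0.178, 0.001]
wrist_force: [0.8, -0.0, 0.3]
opening: -0.003
```

Run:
```python
from h import *
cam('wrist')
k=K('wrist')
for d in spotter.search_frame('wrist','start_top')+spotter.search_frame('wrist','start'): print(d['score'],unproj('wrist',np.array(d['centre'])*[560,420],.073,k))
go([.538,-.007,.081],down(-20))
```

```text
0.97 [[ 0.53663863 -0.00620237  0.073     ]]
0.77 [[ 0.53908839 -0.0082955   0.073     ]]
GO [-0.01, 0.0, 0.68] [0.01, -0.05, -0.06] | at [ 0.5386 -0.0071  0.1216] rotvec dist deg 1 grip 0.004 F [ 0.2 -0.1 -0. ] t 57.7
```

Request:
move_arm:
  motion:
    - [[0,0,0.4],[0,0,0],0]
    - [[0,0,0.6],[0,0,0],0]
    - [[0,0,0.66],[0,0,0],0]
    - [[0,0,0.7],[0,0,0],0]
    - [[0,0,0.74],[0,0,0],0]
    - [[0,0,0.78],[0,0,0],0]
    - [[0,0,0.8],[0,0,0],0]
    - [[0,0,0.8],[0,0,0],0]

```text
time_s: 58.7
eef_pos: [0.5374, -0.0065, 0.0781]
eef_rot: [0.002, 0.984, -0.177, 0.001]
wrist_force: [-25.9, 1.8, 57.6]
opening: -0.001
```

Request:
move_arm:
  motion:
    - [[0,0,-0.05],[0,0,0],0]
    - [[0,0,-0.1],[0,0,0],0]
    - [[0,0,-0.1],[0,0,0],0]
    - [[0,0,-0.1],[0,0,0],0]

```text
time_s: 59.2
eef_pos: [0.5372, -0.0065, 0.079]
eef_rot: [0.001, 0.984, -0.177, 0.002]
wrist_force: [-5.5, -0.2, 12.5]
opening: 0.002
```

Request:
move_arm:
  motion:
    - [[0,0,-0.05],[0,0,0],0]
    - [[0,0,-0.05],[0,0,0],0]
    - [[0,0,-0.05],[0,0,0],0]

```text
time_s: 59.58
eef_pos: [0.5372, -0.0064, 0.0805]
eef_rot: [0.001, 0.984, -0.177, 0.002]
wrist_force: [0.6, -1.5, 3.4]
opening: 0.0
```

Request:
move_arm:
  motion:
    - [[0,0,-0.04],[0,0,0],0]
    - [[0,0,-0.04],[0,0,0],0]
    - [[0,0,-0.04],[0,0,0],0]

```text
time_s: 59.95
eef_pos: [0.5369, -0.0062, 0.0824]
eef_rot: [0.001, 0.984, -0.177, 0.001]
wrist_force: [2.2, -1.1, 3.0]
opening: -0.0
```

The force profile shows the button bottoming at TCP z≈0.079, with 3 N of spring force above that. So it was fully pressed. I lift clear now.

Request:
move_arm:
  motion:
    - [[0,0,-0.3],[0,0,0],0]
    - [[0,0,-1.0],[0,0,0],0]
    - [[0,0,-2.0],[0,0,0],0]
    - [[0,0,-3.0],[0,0,0],0]
    - [[-1,1,-3.2],[0,0,0],0]
    - [[-1.4,2,-3.2],[0,0,0],0]
    - [[-1.4,3,-3.2],[0,0,0],0]
    - [[-1.4,4,-3.2],[0,0,0],0]
    - [[-1.4,4.5,-3.2],[0,0,0],0]
    - [[-1.4,4.5,-3.2],[0,0,0],0]

```text
time_s: 61.2
eef_pos: [0.3618, -0.2313, 0.275]
eef_rot: [0.001, 0.984, -0.18, 0.001]
wrist_force: [-0.2, -0.3, -1.0]
opening: 0.003
```

Run:
```python
from h import *
o,p,r=st(); print(p,o['wrist_force'].round(1))
homecheck('scene',(.1105,.0625,.0145,-.0335)); a=cam('scene'); b=cam('top'); cv2.imwrite('pics/t9.png',np.vstack([cv2.resize(b,(400,300)),cv2.resize(a,(400,300))])); cv2.imwrite('pics/t9.png',np.hstack([cv2.resize(b[60:360],(400,214)) if 0 else cv2.resize(b,(400,300)),cv2.resize(a,(400,300))]))
for q in pins(): print(q)
h=cv2.cvtColor(b,cv2.COLOR_BGR2HSV); m=((h[...,0]>5)&(h[...,0]<22)&(h[...,1]>100)); m[:195]=0; m[:,200:]=0
for d in spotter.outline_of('top','cover')[:2]:
    ys,xs=np.nonzero(d['region']); P=unproj('top',np.c_[xs,ys],.016)[:,:2]*1000; print('cover',d['score'],cv2.minAreaRect(P.astype(np.float32)))
```

```text
[ 0.36182906 -0.23130411  0.27500718] [-0.2 -0.3 -1. ]
well y 0.1105 IoU,up,dx,dy,area (np.float64(0.837), np.float64(0.006), 0.004, -0.004, 350)
well y 0.0625 IoU,up,dx,dy,area (np.float64(0.741), np.float64(0.0), 0.004, -0.004, 262)
well y 0.0145 IoU,up,dx,dy,area (np.float64(0.866), np.float64(0.0), 0.002, -0.004, 342)
well y -0.0335 IoU,up,dx,dy,area (np.float64(0.806), np.float64(0.0), 0.004, -0.004, 262)
(array([ 0.7442, -0.3682]), np.float64(-106.0), np.float64(0.1345), 0.84, 'YELLOW')
(array([ 0.3466, -0.1075]), np.float64(-106.7), np.float64(0.1316), 0.7, 'YELLOW')
(array([0.6662, 0.0675]), np.float64(2.3), np.float64(0.036), 0.56, 'steel')
(array([0.6632, 0.1224]), np.float64(16.8), np.float64(0.0395), 0.55, 'steel')
(array([0.6032, 0.0684]), np.float64(-93.4), np.float64(0.2823), 0.4, 'steel')
(array([ 0.5493, -0.0083]), np.float64(147.9), np.float64(0.0294), 0.3, 'steel')
(array([0.4895, 0.3217]), np.float64(17.0), np.float64(0.24), 0.28, 'steel')
cover 0.68 ((489.2246398925781, 319.52679443359375), (242.37936401367188, 72.92903900146484), 17.004365921020508)
cover 0.48 ((795.6845703125, -79.33889770507812), (75.75372314453125, 95.4738540649414), 18.273828506469727)
```

View pics/t9.png

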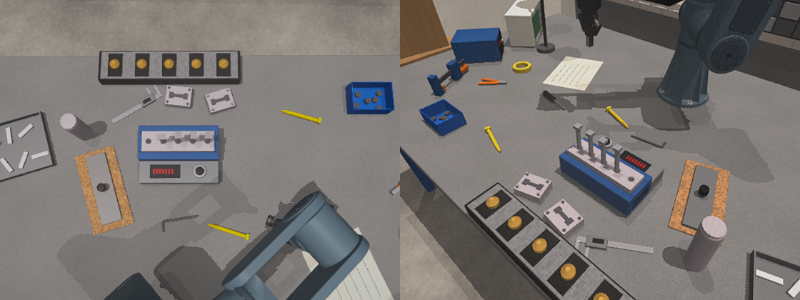

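Pin mask heights read 0, 0, 0 and, for well 3, 6 mm, which may be mask noise. I'll check that one with a direct overlay before handing in.

Run:
```python
from h import *
k=K('scene'); a=np.mean([cam('scene').astype(float) for _ in range(4)],0).astype(np.uint8)
x0,y0,S=265,155,9
c=cv2.resize(a[y0:y0+66,x0:x0+88],None,fx=S,fy=S,interpolation=cv2.INTER_CUBIC)
for y in (.1105,.0625,.0145,-.0335):
    P=np.array([[.6325+i,y+j,.18] for i,j in((-.01,-.01),(.01,-.01),(.01,.01),(-.01,.01))])
    u=((proj('scene',P,k)+[.5-.7,.5+.8]-[x0,y0])*S).astype(np.int32); cv2.polylines(c,[u],True,(0,0,255),1)
    w=((proj('scene',[.632,y,.095],k)+[.5-.7,.5+.8]-[x0,y0])*S).astype(int)[0]; cv2.circle(c,w.tolist(),3,(0,255,0),-1)
cv2.imwrite('pics/z.png',c); print(c.shape)
```

```text
(594, 792, 3)
```

View pics/z.png

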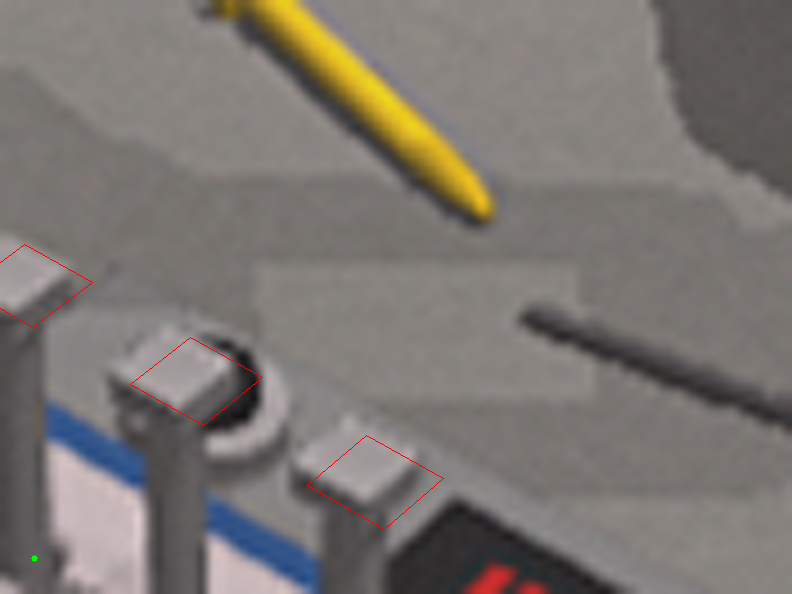

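The overlay shows the wells 1–3 heads offset from the model by about the same 1–2 px, which is calibration plus a slight lean in the clearance. A pin left high would stand out from the others, and none does. Handing in.

Run:
```python
from h import *
print(workorder.hand_in())
```

```text
the job is handed in; nothing more can be done
None
```

The job is done and handed in at about 62 s of robot time, with no verdict reported. The cover is on the cork mat, the four steel pins on the bench are in wells 0–3, and the start button has been pressed and released. Both yellow look-alikes were left alone, and the other things looked unmoved in the last pictures.

**Last checks:**
- **Cover:** it lies flat and aligned with the mat, about 5 mm from the mat's centre.
- **Pins:** all four stand head up, and the model fit puts wells 0, 1 and 2 fully home. Well 3 read 0–2 mm high earlier and 6 mm high on the last mask. A magnified overlay put its head only about 2 mm above the well 2 pin's. I took that as the pin leaning in the well's clearance and did not push it down to make sure.
- **Button:** it bottomed out with about 57 N at the fingertips, well over the 5 N it needs but under the 120 N wrist limit. Pressing eased to 3 N as I lifted, and the force was near zero once clear. I saw no direct view of the button back up.

My first try at well 3, with the tool pointing straight out, was blocked by a wrist joint limit, so I changed the approach direction. Nothing was touched or dropped in doing so.

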